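# Exchange the long box at the bottom of the stack

## Task

I need the deep long box from the bottom of the stack: set the two small boxes that stand on it aside on the rubber mat, and stand the deep long box lengthwise in the steel drip tray. Then put the shallow long box, which I have finished with, in its place on the stacking base, and put the two small boxes back on its lid, each over the same end of the base where it stood before, with all feet down in their recesses. Keep every box upright.

Things in the scene. Friction and masses are not known exactly. Their poses are not given: they have to be found in the camera images.
- deep_long_box: Long lidded box, pale body, grey lid, 146 (x) x 50 (y) x 58 mm high, under the two small boxes at the start. Origin: centre of the underside, at the soles; z up; ends alike. Tapered feet 6 mm high (8 mm across at the sole, 14 at the top) at x +-62, y +-14. Lid recesses 17 x 17 x 5 mm; seats for small boxes at x +-43, a seated one 53 mm above this origin. Grip across the flat 50 mm width. 0.45 kg
- shallow_long_box: Long lidded box like the deep one (same outline 146 x 50 mm, feet, lid recesses, seats for small boxes at x +43 and -43 mm) but 42 mm high; stands alone on the table. Origin: centre of the underside, at the soles; x along its length; z up. Seated on the base, its origin is 7 mm above the base's; a small box seated on its lid has its origin 37 mm above this one's. Grip across 50 mm. 0.28 kg
- deep_small_box: The higher of the two small lidded boxes, 60 (x) x 50 (y) x 60 mm high, at the start over one end of the deep long box. Origin: centre of the underside, at the soles of its feet; z up; ends alike. Tapered feet 6 mm high at x +-19, y +-14 mm. Grip across its flat 50 mm width. 0.2 kg
- shallow_small_box: The lower of the two small lidded boxes, 60 (x) x 50 (y) x 36 mm high, at the start over the other end of the deep long box. Origin: centre of the underside, at the soles of its feet; z up; ends alike. Tapered feet 6 mm high at x +-19, y +-14 mm. Grip across its flat 50 mm width. 0.14 kg
- stacking_base: Dark base screwed to the table: flange 174 (x) x 74 (y) x 6 mm; on it a raised deck 146 x 50 mm, 12 mm high over all, with the same 5 mm deep foot recesses as a long box's lid (floors 7 mm above the table). Origin: centre of the underside, on the table. A long box sits centred on it, lengthwise along x, either way round
- drip_tray: fixed shallow stainless tray, 186 (its x) x 90 (its y) mm outside, rim 16 mm high, inside 180 x 84 mm, floor 3 mm above the table. Origin: centre of its underside, on the table; x along its length
- rubber_mat: fixed black ribbed rubber mat, 180 (its x) x 90 (its y) x 3 mm, flat on the table. Origin: centre of its underside; x along its length

How it is judged:
By the outcome, as a careful person would: the job done as asked, in the order asked, and still so for the second after the job is handed in, with the robot touching nothing.
It also fails if it takes over 134 s, if anything falls off the work surface, if the arm or the gripper's body presses on something with over 40 N, if the wrist force passes 120 N, or if a joint passes its speed limit or range.

## Robot

A 6-joint arm with a two-finger parallel gripper is mounted at the origin on a cart in front of the work surface, level with it; the furniture and walls round the work are solid. World frame = base frame: x ahead of the robot, y to its left, z up, the work surface at z = 0. Lengths are in m, angles in rad, forces in N, time in s.
With the tool pointing down it reaches from about 0.375 to 0.9 m from the base axis. Payload 3.1 kg.
Tool frame: the origin (TCP) lies at the very end of the fingers, on their centre line; the grasp point (between the pads) lies 19 mm behind it; z points along the fingers, y is the direction in which the jaws open and shut (so a half turn about z gives the same grasp; the last joint's range is limited). The gripper opens to 87 mm and grips with 3 to 60 N. Pads are 19 mm wide; open, the fingers measure 117 mm over their backs; the gripper's body (75 mm by 190 mm) begins 51 mm behind the grasp point.
Start: joints at [-0.178, 0.527, 1.433, -0, 1.181, -0.178], TCP at [0.625, 0, 0.223] pointing down, gripper open.
Joint ranges: [-3.08, 3.08], [-0.75, 2.2], [0.22, 2.44], [-1.43, 4.57], [0, 2.65], [-2.85, 2.85]. Speed limits (rad/s): [2.79, 2.79, 3.14, 3.14, 3.14, 3.14].

## Interface

Orientations are given as a unit quaternion [x, y, z, w].
In Python, from rig import robot gives the robot as it stands. The module is installed in compiled form; this text tells all that it offers.
- The arm moves only by the tool send_rows, never from a script. Its argument "deltas" is a list of rows, each an object of numbers: "tx", "ty", "tz": the shift along the tool's x, y, z in cm; "rx", "ry", "rz": the turn, a rotation vector about the tool's x, y, z in rad. A call has 1 to 5 rows; each row is the pose to reach, as a shift and turn from the pose commanded when the call began, along the tool's axes at that moment; what a row does not reach only later rows make up. A row lasts 1/12 s, in which the tool goes at most 41.7 mm and 7.16 degrees, less where a joint would pass 70% of its speed; a pose out of reach is approached as far as the arm can. A call with a gripper value outside its range is refused whole. "claw" is the finger opening in cm, from 0 to 8.7, set as the call begins (left out, the last holds). The fingers move at their own pace and stop on an object; "squeeze" is the grip in N (left out, the last holds). Time passes only in rows, so rows that repeat a pose let the fingers close. It gives the time, the measured TCP pose, the force and the opening at its end, in the units of the state.
- robot.get_obs(): the state, without advancing time (a new reading comes with each control period).
- robot.camera(name): name is "scene" or "side" or "wrist"; returns a dict with "color" (420x560x3 uint8, red, green, blue), "z_map" (420x560 float32, m along the optical axis (not along the pixel's ray), 0 where there is no reading), "intrinsics" (3x3 intrinsics, pixels), "distortion" ([k1, k2, p1, p2, k3] as OpenCV has them; the pictures are not rectified), "R" (3x3) and "t" (3): a world point X has camera coordinates R X + t; the wrist camera has in their place "tool_from_camera" (4x4, takes a point from camera to tool coordinates, whose origin is the TCP and whose axes are the flange's). Camera axes: x right, y down, z forward; pixel columns grow to the right and rows downward; lengths in m; the calibration is good to about 2 mm. A picture is of the moment at which its call begins: read the wrist's pose just before it.
- robot.hand_in(): hands the job in, once; it reports no verdict.
Trained networks look in the newest picture that a camera, given by its name, has taken for a name from the list of things; names that differ only in an ending like _2 or _b are one class to them, and where a whole thing is asked for, a point or a joint stands for the part that bears it (a point fixed in the world has none). Each returns a list of dicts, best first, with "p" (0 to 1); they miss things now and then, are a little off and sometimes report something else, mostly with a low value. They report only what shows in the picture. A call takes as long as a camera call.
- robot.outline_of(label, camera): "pixels" (420x560 bool, what is visible of it) and "xy" ([column, row] in pixels, amid what is visible of it).
- robot.tip_of(label, camera): "xy" ([column, row] in pixels: a listed point, or the origin of a listed thing).
The state is a dict: "time": time; "q": joint angles; "joint_velocities": joint speeds; "joint_torque": joint torques, N m; "position": TCP position; "tool_rot": TCP orientation; "ft_force": force on the tool from outside, world axes, zero at the start; "moment": the same for the moment, N m; "grip_width": finger opening in m.
Only numpy, scipy, OpenCV 4.12 (cv2) and the standard library are available. Lean on these libraries where they do the work, as an engineer would, in place of code of your own. Each camera call takes 0.05 s, during which the arm holds its last target.

## Working session

There is one attempt and no reset: what is moved stays moved. The work goes in short steps, Python scripts to look and compute and a tool call to move; the robot and the scene stay as the last step left them, time stands still between calls to the robot, and variables do not carry over. Pictures are saved under pics/ and viewed, and the job is handed in when it is done.

Besides the shell and the picture viewer there is one more tool, called by a JSON object that holds its "api" and its "payload", one argument or row to a line. send_rows: Moves the arm, as the interface text tells. Its arguments: {"type":"object","properties":{"deltas":{"type":"array","items":{"type":"object","properties":{"tx":{"type":"number"},"ty":{"type":"number"},"tz":{"type":"number"},"rx":{"type":"number"},"ry":{"type":"number"},"rz":{"type":"number"}}}},"claw":{"type":"number"},"squeeze":{"type":"number"}},"required":["deltas"]}

```bash
mkdir -p pics; ls; python3 - <<'E'
from rig import robot
import cv2,numpy as np
o=robot.get_obs();print({k:np.round(v,3) for k,v in o.items()})
for n in ["scene","side","wrist"]:
    c=robot.camera(n);cv2.imwrite(f"pics/{n}0.png",c["color"][:,:,::-1])
    print(n,c["intrinsics"].tolist(),c["distortion"],c.get("R"),c.get("t"),c.get("tool_from_camera"))
E
```

```text
pics
{'time': np.float64(0.0), 'q': array([-0.179,  0.528,  1.434,  0.   ,  1.181, -0.179]), 'joint_velocities': array([-0.   , -0.   ,  0.001, -0.001,  0.001,  0.001]), 'joint_torque': array([-1.0000e-03, -4.4005e+01, -1.7659e+01,  6.3000e-02,  5.8000e-02,
       -0.0000e+00]), 'position': array([0.624, 0.   , 0.222]), 'tool_rot': array([ 0.707,  0.707, -0.001, -0.001]), 'ft_force': array([-0.654, -0.005, -0.57 ]), 'moment': array([-0.02 ,  0.011, -0.02 ]), 'grip_width': np.float64(0.087)}
scene [[507.5436082887546, 0.0, 280.2445437407446], [0.0, 507.5436082887546, 210.1953096251113], [0.0, 0.0, 1.0]] [0.00988468 0.         0.         0.         0.        ] [[ 0.88986108 -0.45550443 -0.02574828]
 [-0.19125305 -0.32119806 -0.92749883]
 [ 0.41420953  0.83026955 -0.37293826]] [-0.47470376  0.18282377  0.91031149] None
side [[500.65811594039116, 0.0, 288.6251829742358], [0.0, 500.65811594039116, 208.84615788262167], [0.0, 0.0, 1.0]] [-0.00173091  0.          0.          0.          0.        ] [[-0.94866555 -0.31519002  0.02624737]
 [-0.13363454  0.32422992 -0.93649173]
 [ 0.28666267 -0.891925   -0.34970603]] [0.51013724 0.15686156 1.19246581] None
wrist [[351.94103584847926, 0.0, 281.8780098421449], [0.0, 351.94103584847926, 216.68510844642012], [0.0, 0.0, 1.0]] [-0.02816575  0.          0.          0.          0.        ] None None [[ 1.15784058e-04 -9.60656659e-01 -2.77738671e-01  7.49974787e-02]
 [ 9.99999201e-01 -2.38371033e-04  1.24137083e-03 -8.57047822e-04]
 [-1.25873601e-03 -2.77738593e-01  9.60655864e-01 -1.60965534e-01]
 [ 0.00000000e+00  0.00000000e+00  0.00000000e+00  1.00000000e+00]]
```

View pics/scene0.png

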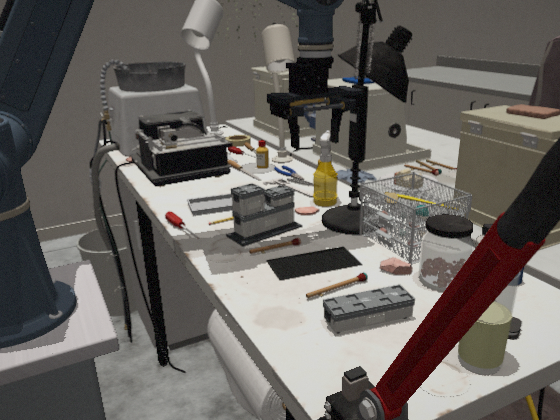

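View pics/side0.png

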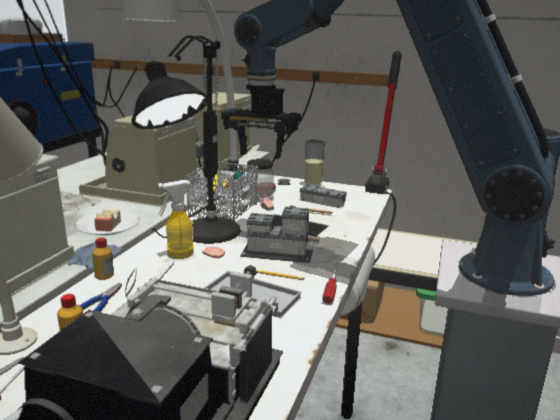

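View pics/wrist0.png

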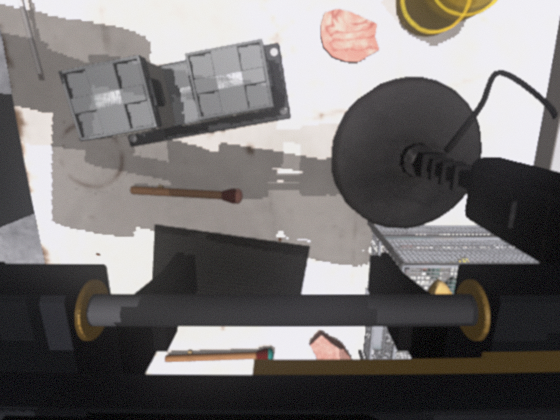

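The scene view shows the stack at about (262,212), the mat at (313,262), the shallow long box at (368,308) and the tray at (215,203). A lamp stands beside the stack, with its base at about (350,218). Next I measure the poses.

```bash
cat > h.py <<'E'
from rig import robot
import cv2,numpy as np
from scipy.spatial.transform import Rotation as Rt
def grab(n):
    o=robot.get_obs();c=robot.camera(n)
    if n=="wrist":
        T=np.eye(4);T[:3,:3]=Rt.from_quat(o["tool_rot"]).as_matrix();T[:3,3]=o["position"]
        c["W"]=T@c["tool_from_camera"]
    else:
        W=np.eye(4);W[:3,:3]=c["R"].T;W[:3,3]=-c["R"].T@c["t"];c["W"]=W
    return c
def cloud(c):
    h,w=c["z_map"].shape
    u,v=np.meshgrid(np.arange(w),np.arange(h))
    p=cv2.undistortPoints(np.stack([u,v],-1).reshape(-1,1,2).astype(np.float64),c["intrinsics"],c["distortion"]).reshape(h,w,2)
    z=c["z_map"].astype(float)
    P=np.stack([p[...,0]*z,p[...,1]*z,z],-1)
    P=P@c["W"][:3,:3].T+c["W"][:3,3]
    P[z<=0]=np.nan
    return P
def proj(c,X):
    Wi=np.linalg.inv(c["W"]);X=np.atleast_2d(X)
    r,_=cv2.Rodrigues(Wi[:3,:3])
    return cv2.projectPoints(X.astype(float),r,Wi[:3,3],c["intrinsics"],c["distortion"])[0].reshape(-1,2)
NAMES=["deep_long_box","shallow_long_box","deep_small_box","shallow_small_box","stacking_base","drip_tray","rubber_mat"]
E
python3 - <<'E'
from h import *
for n in ["scene","side","wrist"]:
    c=grab(n);P=cloud(c);np.savez(f"{n}0.npz",P=P,col=c["color"],**{k:c[k] for k in["W","intrinsics","distortion"]})
    for nm in NAMES:
        for d in robot.outline_of(nm,n)[:2]:
            m=d["pixels"];
            if d["p"]<.3: continue
            Q=P[m];Q=Q[~np.isnan(Q[:,0])]
            if len(Q)<5: print(n,nm,"nodepth",d["xy"]);continue
            zt=np.percentile(Q[:,2],95);T=Q[abs(Q[:,2]-zt)<.008]
            r=cv2.minAreaRect((T[:,:2]*1000).astype(np.float32))
            print(n,nm,round(d["p"],2),np.round(d["xy"]),m.sum(),"zt",round(zt,3),"med",np.round(np.median(T,0),3),"rect",np.round(r[0],1),np.round(r[1],1),round(r[2],1))
E
```

```text
scene deep_long_box 0.79 [262. 223.] 1295 zt 0.062 med [0.537 0.074 0.06 ] rect [538.1  91.7] [150.5  50.7] 9.9
scene shallow_long_box 0.84 [368. 308.] 2888 zt 0.041 med [ 0.528 -0.328  0.039] rect [ 532.8 -324.8] [ 54.3 149.1] 80.2
scene deep_small_box 0.78 [250. 197.] 927 zt 0.118 med [0.494 0.082 0.116] rect [496.7  87.5] [63.7 56. ] 9.9
scene shallow_small_box 0.88 [278. 196.] 547 zt 0.094 med [0.579 0.095 0.092] rect [581.1 101.9] [63.6 55.7] 10.8
scene stacking_base 0.6 [263. 236.] 610 zt 0.01 med [0.519 0.07  0.005] rect [538.6  92.4] [172.9  76.8] 9.6
scene drip_tray 0.86 [212. 206.] 719 zt 0.013 med [0.475 0.28  0.01 ] rect [487.7 313.2] [ 99.2 123.3] 80.1
scene rubber_mat 0.73 [313. 262.] 1864 zt 0.002 med [ 0.555 -0.105  0.001] rect [561.2 -96.1] [105.9 182.9] 81.3
side deep_long_box 0.89 [278. 243.] 1345 zt 0.069 med [0.536 0.112 0.067] rect [536.2  95.9] [146.5  54.9] 8.9
side shallow_long_box 0.78 [324. 193.] 651 zt 0.047 med [ 0.527 -0.317  0.045] rect [ 530.  -325.9] [ 62.3 152. ] 79.8
side deep_small_box 0.57 [294. 220.] 693 zt 0.124 med [0.493 0.091 0.122] rect [494
[... 433 characters left out ...]
.1  86.8] [62.1 56. ] 8.9
side rubber_mat 0.71 [312. 226.] 277 zt 0.009 med [ 0.498 -0.102  0.007] rect [ 552.4 -101.5] [ 91.4 170.6] 82.2
wrist deep_long_box 0.69 [183.  92.] 1568 zt 0.065 med [0.536 0.093 0.064] rect [567.2  98.5] [86.8 50.2] 9.9
wrist deep_small_box 0.89 [117.  98.] 7387 zt 0.119 med [0.5   0.088 0.118] rect [499.2  87.2] [63.4 50.4] 9.6
wrist shallow_small_box 0.61 [230.  78.] 5471 zt 0.096 med [0.583 0.102 0.094] rect [583.1 101.3] [64.  50.3] 10.4
wrist stacking_base 0.97 [242. 120.] 2720 zt 0.006 med [0.584 0.071 0.005] rect [540.7  94.9] [173.3  75.5] 10.1
wrist rubber_mat 0.67 [235. 260.] 7753 zt 0.003 med [ 0.567 -0.087  0.002] rect [560.1 -96. ] [ 81.8 182.3] 81.6
```

```bash
python3 - <<'E'
import numpy as np,cv2
# x 0.2..1.0 , y -0.6..0.6 ; 1.5mm... image: right=x, up=y ; 2mm/px
H=np.zeros((600,400))-1;C=np.zeros((600,400,3),np.uint8)
for n in ["scene","side","wrist"]:
    d=np.load(n+"0.npz");P=d["P"].reshape(-1,3);c=d["col"].reshape(-1,3)
    ok=~np.isnan(P[:,0]);P=P[ok];c=c[ok]
    i=((P[:,0]-.2)/.002).astype(int);j=((.6-P[:,1])/.002).astype(int)
    k=(i>=0)&(i<400)&(j>=0)&(j<600)&(P[:,2]<.6)
    if n!="scene": k&=True
    for a,b,z,cc in zip(j[k],i[k],P[k,2],c[k]):
        if z>H[a,b]: H[a,b]=z;C[a,b]=cc
V=cv2.applyColorMap(np.clip(H*1000/400*255,0,255).astype(np.uint8),cv2.COLORMAP_JET);V[H<-.5]=0
out=np.hstack([V,C[:,:,::-1]])
for k in range(0,8):
    cv2.putText(out,f"{.2+.1*k:.1f}",(k*50,595),0,.35,(255,255,255),1)
for k in range(12):
    cv2.putText(out,f"{.6-.1*k:.1f}",(0,k*50+4),0,.35,(255,255,255),1)
out=out.copy();out[::50,:][:, ::4]=255;out[:,::50][::4]=255
cv2.imwrite("pics/top0.png",out)
E
```

```text
(no output)
```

View pics/top0.png

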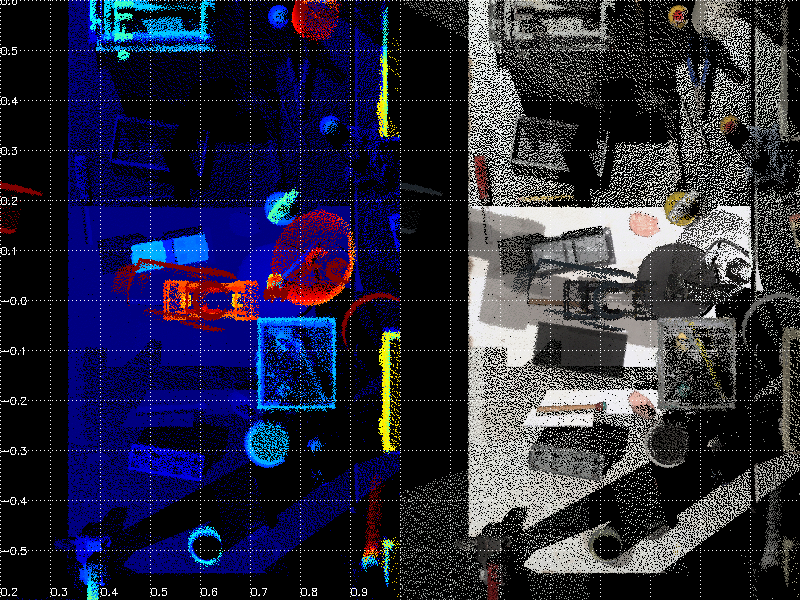

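```bash
python3 - <<'E'
import numpy as np
A=[]
for n in ["scene","side"]:
    d=np.load(n+"0.npz");P=d["P"].reshape(-1,3);A.append(P[~np.isnan(P[:,0])])
A=np.vstack(A)
for z in np.arange(.02,.6,.04):
    Q=A[(A[:,2]>z)&(A[:,2]<z+.04)&(A[:,0]>.3)&(A[:,0]<.92)&(A[:,1]>-.45)&(A[:,1]<.45)]
    v=np.floor(Q[:,:2]/.05).astype(int)
    u,c=np.unique(v,axis=0,return_counts=True)
    print(round(z,2),[(round(a*.05,2),round(b*.05,2),int(k)) for (a,b),k in zip(u,c) if k>15])
E
```

```text
0.02 [(np.float64(0.35), np.float64(0.2), 105), (np.float64(0.35), np.float64(0.25), 141), (np.float64(0.45), np.float64(-0.35), 736), (np.float64(0.45), np.float64(-0.3), 200), (np.float64(0.45), np.float64(0.05), 336), (np.float64(0.45), np.float64(0.1), 249), (np.float64(0.5), np.float64(-0.4), 62), (np.float64(0.5), np.float64(-0.35), 795), (np.float64(0.5), np.float64(-0.3), 93), (np.float64(0.5), np.float64(0.05), 289), (np.float64(0.5), np.float64(0.1), 300), (np.float64(0.55), np.float64(-0.4), 327), (np.float64(0.55), np.float64(-0.35), 563), (np.float64(0.55), np.float64(0.05), 275), (np.float64(0.55), np.float64(0.1), 297), (np.float64(0.6), np.float64(-0.35), 96), (np.float64(0.6), np.float64(0.05), 68), (np.float64(0.6), np.float64(0.1), 34), (np.float64(0.65), np.float64(-0.35), 133), (np.float64(0.65), np.float64(-0.3), 321), (np.float64(0.65), np.float64(-0.25), 74), (np.float64(0.65), np.float64(0.0), 70), (np.float64(0.65), np.float64(0.05), 33), (np.float64(0.7), np.float64(-0.35), 353), (np.float64(0.7), np.float64(-0.3), 71), (np.float64(0.7), np.float64(-0.25), 
[... 9745 characters left out ...]
oat64(-0.05), 27), (np.float64(0.5), np.float64(0.05), 404), (np.float64(0.55), np.float64(0.05), 376), (np.float64(0.6), np.float64(0.05), 323), (np.float64(0.65), np.float64(0.0), 36), (np.float64(0.65), np.float64(0.05), 26), (np.float64(0.85), np.float64(-0.1), 108), (np.float64(0.85), np.float64(-0.05), 133), (np.float64(0.9), np.float64(-0.05), 175)]
0.58 [(np.float64(0.4), np.float64(0.0), 69), (np.float64(0.4), np.float64(0.05), 54), (np.float64(0.45), np.float64(0.05), 206), (np.float64(0.5), np.float64(0.05), 168), (np.float64(0.55), np.float64(0.05), 142), (np.float64(0.85), np.float64(-0.1), 50), (np.float64(0.85), np.float64(-0.05), 64), (np.float64(0.9), np.float64(-0.05), 69)]
```

```bash
cat > plan.py <<'E'
import sys
from h import *
def plan(x,y,z,deg):
    o=robot.get_obs();R=Rt.from_quat(o["tool_rot"]).as_matrix();p=o["position"]
    a=np.radians(deg);c,s=np.cos(a),np.sin(a)
    T=np.array([[-c,-s,0],[-s,c,0],[0,0,-1]])
    # cols: tool x=-(c,s), tool y=(-s,c)
    d=R.T@(np.array([x,y,z])-p)*100;r=Rt.from_matrix(R.T@T).as_rotvec()
    yaw=np.degrees(np.arctan2(-R[1,0],-R[0,0]))
    print("t",round(float(o["time"]),1),"pos",np.round(p,4),"yaw",round(yaw,2),"F",np.round(o["ft_force"],1),"w",round(float(o["grip_width"]),4))
    print("tx ty tz",np.round(d,2),"rows",round(np.linalg.norm(d)/4.17,1),"rot",np.round(r,3),"rows",round(np.linalg.norm(r)/.1249,1))
if __name__=="__main__": plan(*map(float,sys.argv[1:5]))
E
python3 plan.py 0.54 0.06 0.26 10
```

```text
t 1.4 pos [0.625  0.     0.2226] yaw -90.0 F [-0.1  0.4 -0.1] w 0.0865
tx ty tz [ 6.   -8.5  -3.74] rows 2.7 rot [ 0.     0.    -1.745] rows 14.0
```

{"api": "send_rows", "payload": {
  "deltas": [
    {"ty":-4},
    {"ty":-8,"rz":-0.1},
    {"ty":-8.5,"rz":-0.2,"tx":2},
    {"ty":-8.5,"rz":-0.32,"tx":4,"tz":-2},
    {"ty":-8.5,"rz":-0.44,"tx":6,"tz":-3.8}
  ]
}}

```text
schema error: expected keys tx, ty, tz, rx, ry, rz
```

{"api": "send_rows", "payload": {
  "deltas": [
    {"rz":-0.12},
    {"rz":-0.24},
    {"rz":-0.36},
    {"rz":-0.48},
    {"rz":-0.6}
  ]
}}

```text
schema error: expected keys tx, ty, tz, rx, ry, rz
```

{"api": "send_rows", "payload": {
  "deltas": [
    {"rz":-0.12},
    {"rz":-0.24},
    {"rz":-0.36},
    {"rz":-0.48},
    {"rz":-0.6}
  ]
}}

```text
schema error: expected keys tx, ty, tz, rx, ry, rz
```

```bash
python3 plan.py 0.54 0.06 0.26 10
```

```text
t 1.4 pos [0.625  0.     0.2226] yaw -90.0 F [-0.1  0.4 -0.1] w 0.0865
tx ty tz [ 6.   -8.5  -3.74] rows 2.7 rot [ 0.     0.    -1.745] rows 14.0
```

{"api": "send_rows", "payload": {
  "deltas": [
    {"tx":0,"ty":-4,"tz":0,"rx":0,"ry":0,"rz":0},
    {"tx":0,"ty":-8,"tz":0,"rx":0,"ry":0,"rz":-0.1},
    {"tx":2,"ty":-8.5,"tz":0,"rx":0,"ry":0,"rz":-0.2},
    {"tx":4,"ty":-8.5,"tz":-2,"rx":0,"ry":0,"rz":-0.32},
    {"tx":6,"ty":-8.5,"tz":-3.8,"rx":0,"ry":0,"rz":-0.44}
  ]
}}

```text
time: 1.77
position: [0.5382, 0.0604, 0.2603]
tool_rot: [0.534, 0.846, -0.001, -0.001]
ft_force: [1.7, 0.2, 1.0]
grip_width: 0.0875
```

{"api": "send_rows", "payload": {
  "deltas": [
    {"tx":0,"ty":0,"tz":0,"rx":0,"ry":0,"rz":-0.12},
    {"tx":0,"ty":0,"tz":0,"rx":0,"ry":0,"rz":-0.24},
    {"tx":0,"ty":0,"tz":0,"rx":0,"ry":0,"rz":-0.36},
    {"tx":0,"ty":0,"tz":0,"rx":0,"ry":0,"rz":-0.48},
    {"tx":0,"ty":0,"tz":0,"rx":0,"ry":0,"rz":-0.6}
  ]
}}

```text
time: 2.18
position: [0.54, 0.0602, 0.2607]
tool_rot: [0.259, 0.966, 0.0, 0.0]
ft_force: [0.1, 1.2, 0.2]
grip_width: 0.0875
```

{"api": "send_rows", "payload": {
  "deltas": [
    {"tx":0,"ty":0,"tz":0,"rx":0,"ry":0,"rz":-0.12},
    {"tx":0,"ty":0,"tz":0,"rx":0,"ry":0,"rz":-0.24},
    {"tx":0,"ty":0,"tz":0,"rx":0,"ry":0,"rz":-0.36},
    {"tx":0,"ty":0,"tz":0,"rx":0,"ry":0,"rz":-0.48},
    {"tx":0,"ty":0,"tz":0,"rx":0,"ry":0,"rz":-0.6}
  ]
}}

```text
time: 2.6
position: [0.54, 0.06, 0.2606]
tool_rot: [-0.038, 0.999, -0.0, 0.0]
ft_force: [-0.4, -0.1, 0.4]
grip_width: 0.0868
```

```bash
python3 plan.py 0.581 0.1015 0.26 10
```

```text
t 2.6 pos [0.54   0.06   0.2606] yaw 4.31 F [-0.4 -0.1  0.4] w 0.0868
tx ty tz [-4.4   3.83  0.06] rows 1.4 rot [-0.     0.    -0.099] rows 0.8
```

{"api": "send_rows", "payload": {
  "deltas": [
    {"tx":-2.2,"ty":1.9,"tz":0,"rx":0,"ry":0,"rz":-0.05},
    {"tx":-4.4,"ty":3.83,"tz":0,"rx":0,"ry":0,"rz":-0.099},
    {"tx":-4.4,"ty":3.83,"tz":0,"rx":0,"ry":0,"rz":-0.099}
  ]
}}

```text
time: 2.85
position: [0.5849, 0.1039, 0.261]
tool_rot: [-0.086, 0.996, 0.001, 0.003]
ft_force: [0.6, 0.1, 0.2]
grip_width: 0.087
```

```bash
cat > meas.py <<'E'
import sys
from h import *
def meas(cam,names,tag):
    c=grab(cam);P=cloud(c);cv2.imwrite(f"pics/{tag}.png",c["color"][:,:,::-1])
    np.savez(f"{tag}.npz",P=P,col=c["color"],**{k:c[k] for k in["W","intrinsics","distortion"]})
    for nm in names:
        for d in robot.outline_of(nm,cam)[:1]:
            m=cv2.erode(d["pixels"].astype(np.uint8),np.ones((3,3)))>0
            Q=P[m];Q=Q[~np.isnan(Q[:,0])]
            if len(Q)<20: continue
            zt=np.percentile(Q[:,2],95);T=Q[abs(Q[:,2]-zt)<.006]
            r=cv2.minAreaRect((T[:,:2]*1000).astype(np.float32))
            print(cam,nm,round(d["p"],2),np.round(d["xy"]),m.sum(),"zt",round(zt,4),"rect",np.round(r[0],1),np.round(r[1],1),round(r[2],1))
if __name__=="__main__": meas(sys.argv[1],sys.argv[3:],sys.argv[2])
E
python3 meas.py wrist w1 deep_long_box deep_small_box shallow_small_box stacking_base;python3 plan.py 0.581 0.1015 0.068 10
```

```text
wrist deep_long_box 0.72 [282. 148.] 930 zt 0.0651 rect [543.1  94.3] [22.1 47.7] 9.8
wrist deep_small_box 0.78 [279.  99.] 4441 zt 0.1197 rect [498.   86.8] [61.3 48.8] 10.5
wrist shallow_small_box 0.56 [281. 190.] 3159 zt 0.0958 rect [582.  101.1] [60.3 47.6] 9.8
wrist stacking_base 0.75 [306. 156.] 458 zt 0.0062 rect [540.9  93.7] [165.5  71.5] 9.6
t 3.1 pos [0.5803 0.1008 0.2604] yaw 9.6 F [-1.7 -0.2  0.3] w 0.087
tx ty tz [-0.1   0.06 19.24] rows 4.6 rot [-0.    -0.001 -0.007] rows 0.1
```

View pics/w1.png

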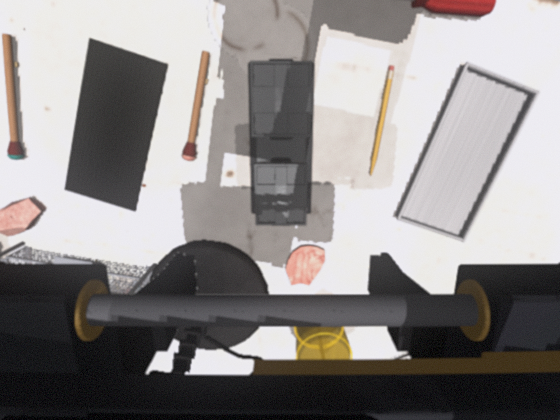

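```bash
python3 meas.py wrist w1b drip_tray rubber_mat;python3 plan.py 0.5815 0.1013 0.068 10
```

```text
wrist drip_tray 0.56 [467. 154.] 12818 zt 0.0142 rect [520.5 307.7] [ 92.9 187. ] 81.1
wrist rubber_mat 0.95 [116. 128.] 11418 zt 0.0034 rect [ 560.5 -100.9] [ 89.3 178.8] 81.7
t 3.2 pos [0.5807 0.1007 0.2607] yaw 9.59 F [-0.7 -0.5  0. ] w 0.087
tx ty tz [-0.1   0.04 19.27] rows 4.6 rot [-0.    -0.    -0.007] rows 0.1
```

{"api": "send_rows", "payload": {
  "deltas": [
    {"tx":-0.1,"ty":0.04,"tz":4,"rx":0,"ry":0,"rz":-0.007},
    {"tx":-0.1,"ty":0.04,"tz":8,"rx":0,"ry":0,"rz":-0.007},
    {"tx":-0.1,"ty":0.04,"tz":12,"rx":0,"ry":0,"rz":-0.007},
    {"tx":-0.1,"ty":0.04,"tz":14,"rx":0,"ry":0,"rz":-0.007},
    {"tx":-0.1,"ty":0.04,"tz":15,"rx":0,"ry":0,"rz":-0.007}
  ],
  "claw": 8.7,
  "squeeze": 25
}}

```text
time: 3.67
position: [0.5794, 0.1014, 0.1071]
tool_rot: [-0.087, 0.996, 0.0, -0.003]
ft_force: [-0.4, -0.4, 0.9]
grip_width: 0.0869
```

```bash
python3 plan.py 0.5815 0.1013 0.068 10
```

```text
t 3.7 pos [0.5794 0.1014 0.1071] yaw 9.99 F [-0.4 -0.4  0.9] w 0.0869
tx ty tz [-0.23 -0.05  3.91] rows 0.9 rot [ 0.001 -0.007 -0.   ] rows 0.1
```

{"api": "send_rows", "payload": {
  "deltas": [
    {"tx":0,"ty":0,"tz":2,"rx":0,"ry":0,"rz":0},
    {"tx":0,"ty":0,"tz":3.6,"rx":0,"ry":0,"rz":0},
    {"tx":0,"ty":0,"tz":4.2,"rx":0,"ry":0,"rz":0},
    {"tx":0,"ty":0,"tz":4.2,"rx":0,"ry":0,"rz":0},
    {"tx":0,"ty":0,"tz":4.2,"rx":0,"ry":0,"rz":0}
  ]
}}

```text
time: 4.08
position: [0.5829, 0.1017, 0.0695]
tool_rot: [-0.087, 0.996, -0.0, 0.001]
ft_force: [-0.7, -0.2, 0.2]
grip_width: 0.0867
```

```bash
python3 plan.py 0.5815 0.1013 0.068 10
```

```text
t 4.1 pos [0.5829 0.1017 0.0695] yaw 10.02 F [-0.7 -0.2  0.2] w 0.0867
tx ty tz [ 0.15 -0.02  0.15] rows 0.0 rot [-0.     0.002  0.   ] rows 0.0
```

Position is good, so I close the jaws and lift.

{"api": "send_rows", "payload": {
  "deltas": [
    {"tx":0.05,"ty":0,"tz":0.1,"rx":0,"ry":0,"rz":0},
    {"tx":0.05,"ty":0,"tz":0.1,"rx":0,"ry":0,"rz":0},
    {"tx":0.05,"ty":0,"tz":0.1,"rx":0,"ry":0,"rz":0},
    {"tx":0.05,"ty":0,"tz":0.1,"rx":0,"ry":0,"rz":0},
    {"tx":0.05,"ty":0,"tz":0.1,"rx":0,"ry":0,"rz":0}
  ],
  "claw": 4
}}

```text
time: 4.5
position: [0.5819, 0.1018, 0.0681]
tool_rot: [-0.088, 0.996, -0.0, 0.0]
ft_force: [0.4, -0.2, -0.1]
grip_width: 0.0619
```

{"api": "send_rows", "payload": {
  "deltas": [
    {"tx":0,"ty":0,"tz":0,"rx":0,"ry":0,"rz":0},
    {"tx":0,"ty":0,"tz":0,"rx":0,"ry":0,"rz":0}
  ]
}}

```text
time: 4.67
position: [0.5817, 0.1018, 0.0677]
tool_rot: [-0.087, 0.996, 0.0, 0.0]
ft_force: [-0.9, 0.2, 1.9]
grip_width: 0.0494
```

```bash
python3 plan.py 0.5815 0.1013 0.068 10
```

```text
t 4.7 pos [0.5817 0.1018 0.0677] yaw 10.03 F [-0.9  0.2  1.9] w 0.0494
tx ty tz [ 0.03 -0.05 -0.03] rows 0.0 rot [0.    0.    0.001] rows 0.0
```

{"api": "send_rows", "payload": {
  "deltas": [
    {"tx":0,"ty":0,"tz":0,"rx":0,"ry":0,"rz":0},
    {"tx":0,"ty":0,"tz":-0.8,"rx":0,"ry":0,"rz":0},
    {"tx":0,"ty":0,"tz":-2.5,"rx":0,"ry":0,"rz":0},
    {"tx":0,"ty":0,"tz":-5.5,"rx":0,"ry":0,"rz":0},
    {"tx":0,"ty":0,"tz":-8,"rx":0,"ry":0,"rz":0}
  ]
}}

```text
time: 5.08
position: [0.5811, 0.1017, 0.1484]
tool_rot: [-0.088, 0.996, 0.0, -0.001]
ft_force: [0.3, -0.1, -0.8]
grip_width: 0.0494
```

```bash
python3 plan.py 0.603 -0.106 0.08 -8.3;  python3 meas.py scene s2 shallow_small_box deep_small_box deep_long_box
```

```text
t 5.1 pos [0.5811 0.1017 0.1484] yaw 10.04 F [ 0.3 -0.1 -0.8] w 0.0494
tx ty tz [  1.46 -20.84   6.84] rows 5.3 rot [-0.    -0.002  0.32 ] rows 2.6
scene shallow_small_box 0.83 [274. 162.] 235 zt 0.1746 rect [572.4  91.4] [46.6 62.5] 36.2
scene deep_small_box 0.97 [251. 200.] 790 zt 0.1179 rect [496.7  85.6] [60.9 54.2] 9.2
scene deep_long_box 0.91 [266. 220.] 1315 zt 0.0627 rect [539.5  93.5] [149.1  53.7] 10.5
```

View pics/s2.png

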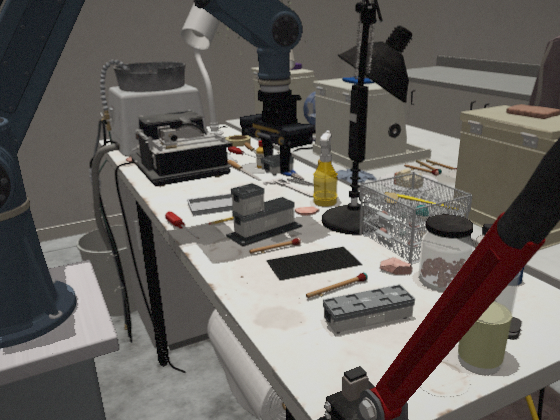

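{"api": "send_rows", "payload": {
  "deltas": [
    {"tx":0.3,"ty":-2.5,"tz":0,"rx":0,"ry":0,"rz":0.05},
    {"tx":0.6,"ty":-6.5,"tz":0,"rx":0,"ry":0,"rz":0.15},
    {"tx":0.9,"ty":-10.5,"tz":0,"rx":0,"ry":0,"rz":0.25},
    {"tx":1.2,"ty":-14.5,"tz":0,"rx":0,"ry":0,"rz":0.32},
    {"tx":1.4,"ty":-18,"tz":0,"rx":0,"ry":0,"rz":0.32}
  ]
}}

```text
time: 5.7
position: [0.5978, -0.0798, 0.1456]
tool_rot: [0.074, 0.997, 0.0, -0.002]
ft_force: [0.1, 0.5, -0.4]
grip_width: 0.0494
```

```bash
python3 plan.py 0.603 -0.106 0.012 -8.3
```

```text
t 5.7 pos [ 0.5978 -0.0798  0.1456] yaw -8.45 F [ 0.1  0.5 -0.4] w 0.0494
tx ty tz [-0.95 -2.52 13.36] rows 3.3 rot [ 0.    -0.004 -0.003] rows 0.0
```

{"api": "send_rows", "payload": {
  "deltas": [
    {"tx":-0.5,"ty":-1.5,"tz":1,"rx":0,"ry":0,"rz":0},
    {"tx":-0.8,"ty":-2.6,"tz":4,"rx":0,"ry":0,"rz":0},
    {"tx":-0.8,"ty":-2.6,"tz":8,"rx":0,"ry":0,"rz":0},
    {"tx":-0.8,"ty":-2.6,"tz":10,"rx":0,"ry":0,"rz":0},
    {"tx":-0.8,"ty":-2.6,"tz":11,"rx":0,"ry":0,"rz":0}
  ]
}}

```text
time: 6.12
position: [0.5992, -0.1034, 0.0322]
tool_rot: [0.073, 0.997, 0.002, -0.005]
ft_force: [-0.2, 0.7, -1.0]
grip_width: 0.0495
```

{"api": "send_rows", "payload": {
  "deltas": [
    {"tx":0,"ty":0,"tz":0.2,"rx":0,"ry":0,"rz":0},
    {"tx":0,"ty":0,"tz":0.2,"rx":0,"ry":0,"rz":0}
  ]
}}

```text
time: 6.28
position: [0.6028, -0.1041, 0.0344]
tool_rot: [0.072, 0.997, 0.0, -0.001]
ft_force: [0.9, 1.3, -0.4]
grip_width: 0.0497
```

```bash
python3 plan.py 0.603 -0.106 0.012 -8.3
```

```text
t 6.3 pos [ 0.6028 -0.1041  0.0344] yaw -8.26 F [ 0.9  1.3 -0.4] w 0.0497
tx ty tz [-0.06 -0.19  2.24] rows 0.5 rot [ 0.001 -0.002  0.001] rows 0.0
```

{"api": "send_rows", "payload": {
  "deltas": [
    {"tx":0,"ty":0,"tz":0.8,"rx":0,"ry":0,"rz":0},
    {"tx":0,"ty":0,"tz":1.6,"rx":0,"ry":0,"rz":0},
    {"tx":0,"ty":0,"tz":2.0,"rx":0,"ry":0,"rz":0},
    {"tx":0,"ty":0,"tz":2.2,"rx":0,"ry":0,"rz":0},
    {"tx":0,"ty":0,"tz":2.3,"rx":0,"ry":0,"rz":0}
  ]
}}

```text
time: 6.7
position: [0.6034, -0.1047, 0.0125]
tool_rot: [0.072, 0.997, -0.0, 0.0]
ft_force: [0.3, 0.0, -1.2]
grip_width: 0.0497
```

{"api": "send_rows", "payload": {
  "deltas": [
    {"tx":0,"ty":0,"tz":0.1,"rx":0,"ry":0,"rz":0},
    {"tx":0,"ty":0,"tz":0.1,"rx":0,"ry":0,"rz":0}
  ]
}}

```text
time: 6.87
position: [0.6035, -0.1049, 0.0117]
tool_rot: [0.072, 0.997, -0.0, 0.0]
ft_force: [0.5, -0.0, -1.2]
grip_width: 0.0494
```

{"api": "send_rows", "payload": {
  "deltas": [
    {"tx":0,"ty":0,"tz":0.05,"rx":0,"ry":0,"rz":0},
    {"tx":0,"ty":0,"tz":0.05,"rx":0,"ry":0,"rz":0},
    {"tx":0,"ty":0,"tz":0.05,"rx":0,"ry":0,"rz":0}
  ]
}}

```text
time: 7.12
position: [0.6035, -0.1049, 0.0112]
tool_rot: [0.072, 0.997, -0.0, 0.0]
ft_force: [-0.1, -0.1, -1.6]
grip_width: 0.0497
```

{"api": "send_rows", "payload": {
  "deltas": [
    {"tx":0,"ty":0,"tz":0,"rx":0,"ry":0,"rz":0},
    {"tx":0,"ty":0,"tz":0,"rx":0,"ry":0,"rz":0},
    {"tx":0,"ty":0,"tz":0,"rx":0,"ry":0,"rz":0},
    {"tx":0,"ty":0,"tz":0,"rx":0,"ry":0,"rz":0},
    {"tx":0,"ty":0,"tz":0,"rx":0,"ry":0,"rz":0}
  ],
  "claw": 8.7
}}

```text
time: 7.53
position: [0.6035, -0.1048, 0.0112]
tool_rot: [0.072, 0.997, -0.0, 0.0]
ft_force: [-0.9, 0.4, -0.1]
grip_width: 0.0753
```

```bash
python3 plan.py 0.497 0.0862 0.15 10
```

```text
t 7.5 pos [ 0.6035 -0.1048  0.0112] yaw -8.29 F [-0.9  0.4 -0.1] w 0.0753
tx ty tz [ 13.29  17.37 -13.89] rows 6.2 rot [-0.     0.    -0.319] rows 2.6
```

{"api": "send_rows", "payload": {
  "deltas": [
    {"tx":0,"ty":0,"tz":-2,"rx":0,"ry":0,"rz":0},
    {"tx":0,"ty":0,"tz":-6,"rx":0,"ry":0,"rz":0},
    {"tx":0,"ty":0,"tz":-10,"rx":0,"ry":0,"rz":0},
    {"tx":0,"ty":0,"tz":-14,"rx":0,"ry":0,"rz":0},
    {"tx":1.5,"ty":1.5,"tz":-17,"rx":0,"ry":0,"rz":0}
  ]
}}

```text
time: 7.95
position: [0.5946, -0.0911, 0.1849]
tool_rot: [0.073, 0.997, -0.002, 0.004]
ft_force: [1.3, 0.1, 1.1]
grip_width: 0.0868
```

```bash
python3 plan.py 0.4975 0.0867 0.2 10
```

```text
t 8.0 pos [ 0.5946 -0.0911  0.1849] yaw -8.42 F [1.3 0.1 1.1] w 0.0868
tx ty tz [12.2  16.16 -1.67] rows 4.9 rot [-0.004  0.009 -0.321] rows 2.6
```

{"api": "send_rows", "payload": {
  "deltas": [
    {"tx":2.3,"ty":3,"tz":-1,"rx":0,"ry":0,"rz":-0.1},
    {"tx":4.6,"ty":6,"tz":-1.5,"rx":0,"ry":0,"rz":-0.2},
    {"tx":7,"ty":9,"tz":-1.5,"rx":0,"ry":0,"rz":-0.3},
    {"tx":9.2,"ty":12,"tz":-1.5,"rx":0,"ry":0,"rz":-0.32},
    {"tx":11.5,"ty":15,"tz":-1.5,"rx":0,"ry":0,"rz":-0.32}
  ]
}}

```text
time: 8.37
position: [0.4976, 0.0784, 0.1965]
tool_rot: [-0.088, 0.996, -0.0, 0.001]
ft_force: [0.4, 0.6, 0.5]
grip_width: 0.087
```

```bash
python3 plan.py 0.4975 0.0867 0.2 10
```

```text
t 8.4 pos [0.4976 0.0784 0.1965] yaw 10.04 F [0.4 0.6 0.5] w 0.087
tx ty tz [-0.14  0.81 -0.35] rows 0.2 rot [-0.     0.001  0.001] rows 0.0
```

{"api": "send_rows", "payload": {
  "deltas": [
    {"tx":0,"ty":0.7,"tz":0,"rx":0,"ry":0,"rz":0},
    {"tx":0,"ty":0.7,"tz":0,"rx":0,"ry":0,"rz":0},
    {"tx":0,"ty":0.7,"tz":0,"rx":0,"ry":0,"rz":0}
  ]
}}

```text
time: 8.62
position: [0.4981, 0.0841, 0.1964]
tool_rot: [-0.088, 0.996, -0.0, 0.001]
ft_force: [0.5, -0.0, 0.6]
grip_width: 0.0869
```

```bash
python3 meas.py wrist w3 deep_small_box deep_long_box stacking_base; python3 plan.py 0.4975 0.0867 0.071 10
```

```text
wrist deep_long_box 0.76 [289. 274.] 1655 zt 0.0646 rect [522.5  91.2] [113.9  47.3] 9.6
wrist stacking_base 0.59 [280. 163.] 1414 zt 0.0067 rect [532.7  92.5] [155.8  71.7] 9.7
t 8.8 pos [0.4984 0.0828 0.196 ] yaw 9.93 F [1.2 0.5 0.9] w 0.0871
tx ty tz [ 0.03  0.4  12.5 ] rows 3.0 rot [-0.     0.001 -0.001] rows 0.0
```

View pics/w3.png

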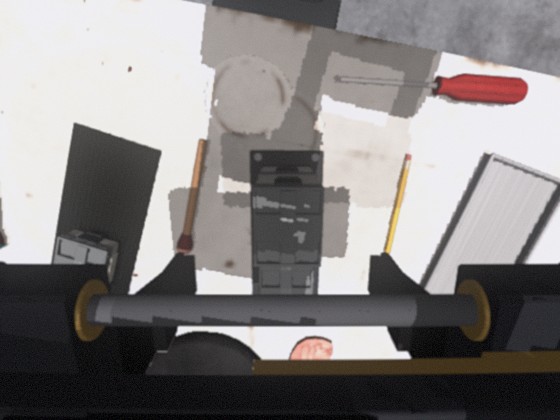

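{"api": "send_rows", "payload": {
  "deltas": [
    {"tx":0,"ty":0.4,"tz":1,"rx":0,"ry":0,"rz":0},
    {"tx":0,"ty":0.4,"tz":4,"rx":0,"ry":0,"rz":0},
    {"tx":0,"ty":0.4,"tz":7,"rx":0,"ry":0,"rz":0},
    {"tx":0,"ty":0.4,"tz":8,"rx":0,"ry":0,"rz":0},
    {"tx":0,"ty":0.4,"tz":8,"rx":0,"ry":0,"rz":0}
  ]
}}

```text
time: 9.23
position: [0.4951, 0.0872, 0.1136]
tool_rot: [-0.087, 0.996, 0.0, -0.003]
ft_force: [-0.5, -0.1, 0.4]
grip_width: 0.0868
```

```bash
python3 plan.py 0.4975 0.0867 0.071 10
```

```text
t 9.2 pos [0.4951 0.0872 0.1136] yaw 9.95 F [-0.5 -0.1  0.4] w 0.0868
tx ty tz [-0.25 -0.1   4.26] rows 1.0 rot [ 0.001 -0.006 -0.001] rows 0.1
```

{"api": "send_rows", "payload": {
  "deltas": [
    {"tx":0.0,"ty":0,"tz":1.5,"rx":0,"ry":0,"rz":0},
    {"tx":0.0,"ty":0,"tz":3.2,"rx":0,"ry":0,"rz":0},
    {"tx":0.0,"ty":0,"tz":4.3,"rx":0,"ry":0,"rz":0},
    {"tx":0.0,"ty":0,"tz":4.4,"rx":0,"ry":0,"rz":0},
    {"tx":0.0,"ty":0,"tz":4.4,"rx":0,"ry":0,"rz":0}
  ]
}}

```text
time: 9.65
position: [0.4974, 0.0877, 0.0726]
tool_rot: [-0.087, 0.996, -0.0, 0.0]
ft_force: [0.0, 0.0, -0.2]
grip_width: 0.087
```

{"api": "send_rows", "payload": {
  "deltas": [
    {"tx":0.0,"ty":0,"tz":0,"rx":0,"ry":0,"rz":0},
    {"tx":0.0,"ty":0,"tz":0,"rx":0,"ry":0,"rz":0}
  ]
}}

```text
time: 9.82
position: [0.4978, 0.0879, 0.0733]
tool_rot: [-0.087, 0.996, -0.0, 0.001]
ft_force: [-0.2, 0.9, -0.2]
grip_width: 0.0867
```

```bash
python3 plan.py 0.4975 0.0867 0.071 10
```

```text
t 9.8 pos [0.4978 0.0879 0.0733] yaw 10.03 F [-0.2  0.9 -0.2] w 0.0867
tx ty tz [ 0.05 -0.11  0.23] rows 0.1 rot [-0.001  0.003  0.001] rows 0.0
```

Shift y by -0.1 and close.

{"api": "send_rows", "payload": {
  "deltas": [
    {"tx":0.0,"ty":-0.1,"tz":0.2,"rx":0,"ry":0,"rz":0},
    {"tx":0.0,"ty":-0.1,"tz":0.2,"rx":0,"ry":0,"rz":0},
    {"tx":0.0,"ty":-0.1,"tz":0.2,"rx":0,"ry":0,"rz":0},
    {"tx":0.0,"ty":-0.1,"tz":0.2,"rx":0,"ry":0,"rz":0},
    {"tx":0.0,"ty":-0.1,"tz":0.2,"rx":0,"ry":0,"rz":0}
  ],
  "claw": 4
}}

```text
time: 10.23
position: [0.4969, 0.0871, 0.0702]
tool_rot: [-0.088, 0.996, -0.0, 0.0]
ft_force: [-0.1, -0.2, -0.2]
grip_width: 0.0617
```

{"api": "send_rows", "payload": {
  "deltas": [
    {"tx":0.0,"ty":0,"tz":0,"rx":0,"ry":0,"rz":0},
    {"tx":0.0,"ty":0,"tz":0,"rx":0,"ry":0,"rz":0},
    {"tx":0.0,"ty":0,"tz":0,"rx":0,"ry":0,"rz":0},
    {"tx":0.0,"ty":0,"tz":0,"rx":0,"ry":0,"rz":0}
  ]
}}

```text
time: 10.57
position: [0.4968, 0.0873, 0.0701]
tool_rot: [-0.087, 0.996, 0.0, -0.0]
ft_force: [0.0, 1.7, -0.1]
grip_width: 0.0493
```

{"api": "send_rows", "payload": {
  "deltas": [
    {"tx":0,"ty":0,"tz":-0.8,"rx":0,"ry":0,"rz":0},
    {"tx":0,"ty":0,"tz":-2.5,"rx":0,"ry":0,"rz":0},
    {"tx":0,"ty":0,"tz":-5,"rx":0,"ry":0,"rz":0},
    {"tx":0,"ty":0,"tz":-7,"rx":0,"ry":0,"rz":0},
    {"tx":0,"ty":0,"tz":-8,"rx":0,"ry":0,"rz":0}
  ]
}}

```text
time: 10.98
position: [0.4978, 0.0869, 0.1525]
tool_rot: [-0.088, 0.996, -0.0, 0.002]
ft_force: [0.0, -1.0, -2.1]
grip_width: 0.0499
```

```bash
python3 plan.py 0.518 -0.0935 0.08 -8.3
```

```text
t 11.0 pos [0.4978 0.0869 0.1525] yaw 10.05 F [ 0.  -1.  -2.1] w 0.0499
tx ty tz [  1.18 -18.11   7.27] rows 4.7 rot [-0.     0.003  0.32 ] rows 2.6
```

{"api": "send_rows", "payload": {
  "deltas": [
    {"tx":0.2,"ty":-2.5,"tz":0,"rx":0,"ry":0,"rz":0.05},
    {"tx":0.4,"ty":-6,"tz":0,"rx":0,"ry":0,"rz":0.15},
    {"tx":0.7,"ty":-10,"tz":0,"rx":0,"ry":0,"rz":0.25},
    {"tx":1.0,"ty":-14,"tz":0,"rx":0,"ry":0,"rz":0.32},
    {"tx":1.2,"ty":-17,"tz":0,"rx":0,"ry":0,"rz":0.32}
  ]
}}

```text
time: 11.4
position: [0.5148, -0.0853, 0.1505]
tool_rot: [0.074, 0.997, -0.001, 0.0]
ft_force: [1.3, -0.1, -1.7]
grip_width: 0.0498
```

{"api": "send_rows", "payload": {
  "deltas": [
    {"tx":0,"ty":0,"tz":1,"rx":0,"ry":0,"rz":0},
    {"tx":0,"ty":0,"tz":4,"rx":0,"ry":0,"rz":0},
    {"tx":0,"ty":0,"tz":7,"rx":0,"ry":0,"rz":0},
    {"tx":0,"ty":0,"tz":9,"rx":0,"ry":0,"rz":0},
    {"tx":0,"ty":0,"tz":9.5,"rx":0,"ry":0,"rz":0}
  ]
}}

```text
time: 11.82
position: [0.512, -0.0814, 0.0522]
tool_rot: [0.072, 0.997, 0.001, -0.003]
ft_force: [-0.8, 0.2, -2.9]
grip_width: 0.0496
```

```bash
python3 plan.py 0.518 -0.0935 0.0135 -8.3
```

```text
t 11.8 pos [ 0.512  -0.0814  0.0522] yaw -8.3 F [-0.8  0.2 -2.9] w 0.0496
tx ty tz [-0.8  -1.11  3.86] rows 1.0 rot [ 0.002 -0.007 -0.   ] rows 0.1
```

{"api": "send_rows", "payload": {
  "deltas": [
    {"tx":-0.3,"ty":-0.6,"tz":1,"rx":0,"ry":0,"rz":0},
    {"tx":-0.5,"ty":-1.1,"tz":2,"rx":0,"ry":0,"rz":0},
    {"tx":-0.5,"ty":-1.1,"tz":3,"rx":0,"ry":0,"rz":0},
    {"tx":-0.5,"ty":-1.1,"tz":3.6,"rx":0,"ry":0,"rz":0},
    {"tx":-0.5,"ty":-1.1,"tz":3.8,"rx":0,"ry":0,"rz":0}
  ]
}}

```text
time: 12.23
position: [0.5178, -0.094, 0.0164]
tool_rot: [0.072, 0.997, 0.0, -0.0]
ft_force: [-0.3, -0.3, -1.8]
grip_width: 0.0499
```

{"api": "send_rows", "payload": {
  "deltas": [
    {"tx":0,"ty":0,"tz":0,"rx":0,"ry":0,"rz":0},
    {"tx":0,"ty":0,"tz":0,"rx":0,"ry":0,"rz":0}
  ]
}}

```text
time: 12.4
position: [0.5181, -0.0939, 0.0173]
tool_rot: [0.072, 0.997, -0.0, 0.0]
ft_force: [-0.1, 0.2, -1.9]
grip_width: 0.0496
```

{"api": "send_rows", "payload": {
  "deltas": [
    {"tx":0,"ty":0,"tz":0.15,"rx":0,"ry":0,"rz":0},
    {"tx":0,"ty":0,"tz":0.3,"rx":0,"ry":0,"rz":0},
    {"tx":0,"ty":0,"tz":0.4,"rx":0,"ry":0,"rz":0},
    {"tx":0,"ty":0,"tz":0.4,"rx":0,"ry":0,"rz":0}
  ]
}}

```text
time: 12.73
position: [0.5182, -0.094, 0.0131]
tool_rot: [0.072, 0.997, -0.0, 0.0]
ft_force: [0.2, 1.3, -2.7]
grip_width: 0.0495
```

{"api": "send_rows", "payload": {
  "deltas": [
    {"tx":0,"ty":0,"tz":0,"rx":0,"ry":0,"rz":0},
    {"tx":0,"ty":0,"tz":0,"rx":0,"ry":0,"rz":0},
    {"tx":0,"ty":0,"tz":0,"rx":0,"ry":0,"rz":0},
    {"tx":0,"ty":0,"tz":0,"rx":0,"ry":0,"rz":0},
    {"tx":0,"ty":0,"tz":0,"rx":0,"ry":0,"rz":0}
  ],
  "claw": 8.7
}}

```text
time: 13.15
position: [0.5181, -0.0941, 0.0132]
tool_rot: [0.072, 0.997, -0.0, 0.0]
ft_force: [-0.0, 1.0, 0.6]
grip_width: 0.0752
```

{"api": "send_rows", "payload": {
  "deltas": [
    {"tx":0,"ty":0,"tz":-2,"rx":0,"ry":0,"rz":0},
    {"tx":0,"ty":0,"tz":-6,"rx":0,"ry":0,"rz":0},
    {"tx":0,"ty":0,"tz":-10,"rx":0,"ry":0,"rz":0},
    {"tx":0,"ty":0,"tz":-14,"rx":0,"ry":0,"rz":0},
    {"tx":0,"ty":1.5,"tz":-18,"rx":0,"ry":0,"rz":0}
  ]
}}

```text
time: 13.57
position: [0.52, -0.0811, 0.194]
tool_rot: [0.073, 0.997, -0.001, 0.0]
ft_force: [1.8, -0.2, 0.4]
grip_width: 0.0869
```

```bash
python3 plan.py 0.540 0.095 0.2 10
```

```text
t 13.6 pos [ 0.52   -0.0811  0.194 ] yaw -8.41 F [ 1.8 -0.2  0.4] w 0.0869
tx ty tz [ 0.6  17.72 -0.62] rows 4.3 rot [-0.001  0.    -0.321] rows 2.6
```

{"api": "send_rows", "payload": {
  "deltas": [
    {"tx":0,"ty":3,"tz":-0.4,"rx":0,"ry":0,"rz":-0.1},
    {"tx":0.2,"ty":7,"tz":-0.6,"rx":0,"ry":0,"rz":-0.2},
    {"tx":0.4,"ty":11,"tz":-0.6,"rx":0,"ry":0,"rz":-0.3},
    {"tx":0.5,"ty":15,"tz":-0.6,"rx":0,"ry":0,"rz":-0.321},
    {"tx":0.6,"ty":17.5,"tz":-0.6,"rx":0,"ry":0,"rz":-0.321}
  ]
}}

```text
time: 13.98
position: [0.5391, 0.0978, 0.1985]
tool_rot: [-0.089, 0.996, 0.001, 0.0]
ft_force: [0.1, -0.3, -0.0]
grip_width: 0.0868
```

```bash
python3 plan.py 0.540 0.095 0.2 10; python3 meas.py wrist w4 deep_long_box stacking_base deep_small_box shallow_small_box drip_tray;python3 plan.py 0.540 0.095 0.2 10;
```

```text
t 14.0 pos [0.5391 0.0978 0.1985] yaw 10.23 F [ 0.1 -0.3 -0. ] w 0.0868
tx ty tz [-0.04 -0.29 -0.15] rows 0.1 rot [0.001 0.001 0.004] rows 0.0
wrist deep_long_box 0.84 [278. 197.] 8986 zt 0.0648 rect [539.1  93.8] [146.   48.7] 10.0
wrist stacking_base 0.91 [310. 157.] 2218 zt 0.0063 rect [540.6  93.7] [170.7  71.8] 9.6
wrist deep_small_box 0.97 [ 72. 144.] 5848 zt 0.0627 rect [518.7 -94.7] [51.  61.7] 81.4
wrist shallow_small_box 0.9 [ 70. 222.] 3805 zt 0.0388 rect [ 603.4 -105.2] [49.4 61.8] 81.5
wrist drip_tray 0.74 [489. 198.] 14511 zt 0.0143 rect [520.8 307.7] [ 94.  186.7] 80.9
t 14.3 pos [0.5392 0.0936 0.1979] yaw 10.05 F [ 0.3 -1.   0.4] w 0.0873
tx ty tz [-0.1   0.13 -0.21] rows 0.1 rot [-0.    -0.001  0.001] rows 0.0
```

View pics/w4.png

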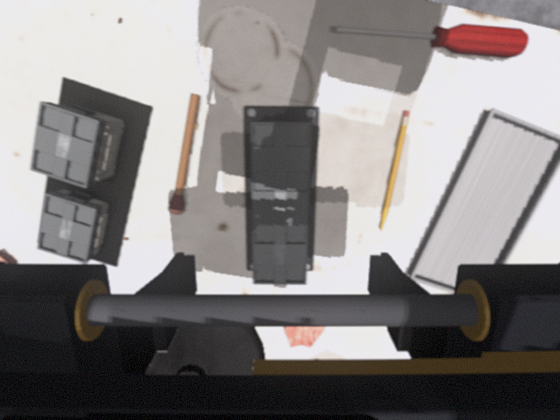

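{"api": "send_rows", "payload": {
  "deltas": [
    {"tx":0,"ty":0.06,"tz":3,"rx":0,"ry":0,"rz":0},
    {"tx":0,"ty":0.06,"tz":7,"rx":0,"ry":0,"rz":0},
    {"tx":0,"ty":0.06,"tz":11,"rx":0,"ry":0,"rz":0},
    {"tx":0,"ty":0.06,"tz":14,"rx":0,"ry":0,"rz":0},
    {"tx":0,"ty":0.06,"tz":15,"rx":0,"ry":0,"rz":0}
  ]
}}

```text
time: 14.7
position: [0.5363, 0.0934, 0.044]
tool_rot: [-0.087, 0.996, 0.0, -0.004]
ft_force: [-1.3, -0.7, -0.9]
grip_width: 0.0869
```

{"api": "send_rows", "payload": {
  "deltas": [
    {"tx":0,"ty":0,"tz":0.8,"rx":0,"ry":0,"rz":0},
    {"tx":0,"ty":0,"tz":1.6,"rx":0,"ry":0,"rz":0},
    {"tx":0,"ty":0,"tz":1.7,"rx":0,"ry":0,"rz":0},
    {"tx":0,"ty":0,"tz":1.7,"rx":0,"ry":0,"rz":0}
  ]
}}

```text
time: 15.03
position: [0.5403, 0.0948, 0.032]
tool_rot: [-0.088, 0.996, -0.0, 0.001]
ft_force: [0.9, -0.9, -0.1]
grip_width: 0.087
```

```bash
python3 plan.py 0.5393 0.0944 0.03 10
```

```text
t 15.0 pos [0.5403 0.0948 0.032 ] yaw 10.08 F [ 0.9 -0.9 -0.1] w 0.087
tx ty tz [ 0.1  -0.02  0.2 ] rows 0.1 rot [-0.     0.002  0.001] rows 0.0
```

{"api": "send_rows", "payload": {
  "deltas": [
    {"tx":0.05,"ty":0,"tz":0.1,"rx":0,"ry":0,"rz":0},
    {"tx":0.05,"ty":0,"tz":0.1,"rx":0,"ry":0,"rz":0},
    {"tx":0.05,"ty":0,"tz":0.1,"rx":0,"ry":0,"rz":0},
    {"tx":0.05,"ty":0,"tz":0.1,"rx":0,"ry":0,"rz":0},
    {"tx":0.05,"ty":0,"tz":0.1,"rx":0,"ry":0,"rz":0}
  ],
  "claw": 4,
  "squeeze": 40
}}

```text
time: 15.45
position: [0.5391, 0.0951, 0.0305]
tool_rot: [-0.088, 0.996, -0.0, 0.0]
ft_force: [-0.3, 0.3, 1.6]
grip_width: 0.0615
```

{"api": "send_rows", "payload": {
  "deltas": [
    {"tx":0.0,"ty":0,"tz":0,"rx":0,"ry":0,"rz":0},
    {"tx":0.0,"ty":0,"tz":0,"rx":0,"ry":0,"rz":0},
    {"tx":0.0,"ty":0,"tz":0,"rx":0,"ry":0,"rz":0},
    {"tx":0.0,"ty":0,"tz":0,"rx":0,"ry":0,"rz":0}
  ]
}}

```text
time: 15.78
position: [0.5389, 0.095, 0.0302]
tool_rot: [-0.088, 0.996, 0.0, 0.0]
ft_force: [-0.6, 0.4, 1.2]
grip_width: 0.049
```

{"api": "send_rows", "payload": {
  "deltas": [
    {"tx":0,"ty":0,"tz":-0.5,"rx":0,"ry":0,"rz":0},
    {"tx":0,"ty":0,"tz":-1.5,"rx":0,"ry":0,"rz":0},
    {"tx":0,"ty":0,"tz":-3,"rx":0,"ry":0,"rz":0},
    {"tx":0,"ty":0,"tz":-5,"rx":0,"ry":0,"rz":0},
    {"tx":0,"ty":0,"tz":-6,"rx":0,"ry":0,"rz":0}
  ]
}}

```text
time: 16.2
position: [0.5392, 0.095, 0.0918]
tool_rot: [-0.088, 0.996, -0.0, 0.001]
ft_force: [-0.1, -0.6, -4.8]
grip_width: 0.0488
```

```bash
python3 plan.py 0.5205 0.308 0.09 -9
```

```text
t 16.2 pos [0.5392 0.095  0.0918] yaw 10.11 F [-0.1 -0.6 -4.8] w 0.0488
tx ty tz [-1.9  21.3   0.17] rows 5.1 rot [-0.     0.001  0.334] rows 2.7
```

{"api": "send_rows", "payload": {
  "deltas": [
    {"tx":-0.2,"ty":2,"tz":0,"rx":0,"ry":0,"rz":0.05},
    {"tx":-0.5,"ty":5.5,"tz":0,"rx":0,"ry":0,"rz":0.12},
    {"tx":-0.9,"ty":9.5,"tz":0,"rx":0,"ry":0,"rz":0.2},
    {"tx":-1.3,"ty":13.5,"tz":0,"rx":0,"ry":0,"rz":0.28},
    {"tx":-1.6,"ty":17,"tz":0,"rx":0,"ry":0,"rz":0.334}
  ]
}}

```text
time: 16.62
position: [0.5241, 0.2671, 0.0902]
tool_rot: [0.081, 0.997, 0.0, -0.0]
ft_force: [1.4, 0.4, -5.8]
grip_width: 0.049
```

{"api": "send_rows", "payload": {
  "deltas": [
    {"tx":0.5,"ty":2,"tz":0,"rx":0,"ry":0,"rz":0},
    {"tx":1.1,"ty":4.1,"tz":0,"rx":0,"ry":0,"rz":0},
    {"tx":1.1,"ty":4.1,"tz":0,"rx":0,"ry":0,"rz":0},
    {"tx":1.1,"ty":4.1,"tz":0,"rx":0,"ry":0,"rz":0}
  ]
}}

```text
time: 16.95
position: [0.5194, 0.3084, 0.0899]
tool_rot: [0.077, 0.997, -0.0, -0.0]
ft_force: [-0.8, -1.0, -4.9]
grip_width: 0.0489
```

```bash
python3 plan.py 0.5205 0.308 0.09 -9; python3 meas.py wrist w5 drip_tray deep_long_box;python3 plan.py 0.5205 0.308 0.03 -9 
```

```text
t 16.9 pos [0.5194 0.3084 0.0899] yaw -8.87 F [-0.8 -1.  -4.9] w 0.0489
tx ty tz [-0.12 -0.03 -0.01] rows 0.0 rot [-0.001 -0.001  0.002] rows 0.0
wrist drip_tray 0.96 [286. 107.] 4955 zt 0.0151 rect [440.4 321.1] [90.7 24.9] 80.8
wrist deep_long_box 0.84 [284. 222.] 25227 zt 0.1243 rect [496.5 310.6] [ 49.7 100.6] 81.0
t 17.1 pos [0.5201 0.3064 0.0899] yaw -9.08 F [ 0.3 -0.2 -5.6] w 0.0489
tx ty tz [-0.02  0.17  5.99] rows 1.4 rot [-0.001 -0.001 -0.001] rows 0.0
```

View pics/w5.png

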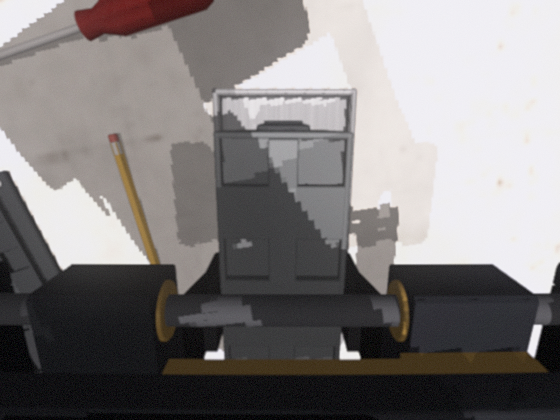

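{"api": "send_rows", "payload": {
  "deltas": [
    {"tx":0,"ty":0.17,"tz":1.5,"rx":0,"ry":0,"rz":0},
    {"tx":0,"ty":0.17,"tz":3.5,"rx":0,"ry":0,"rz":0},
    {"tx":0,"ty":0.17,"tz":5,"rx":0,"ry":0,"rz":0},
    {"tx":0,"ty":0.17,"tz":5.8,"rx":0,"ry":0,"rz":0},
    {"tx":0,"ty":0.17,"tz":6,"rx":0,"ry":0,"rz":0}
  ]
}}

```text
time: 17.52
position: [0.5197, 0.3075, 0.0284]
tool_rot: [0.08, 0.997, -0.001, -0.002]
ft_force: [0.3, -0.9, -5.4]
grip_width: 0.0487
```

{"api": "send_rows", "payload": {
  "deltas": [
    {"tx":0,"ty":0,"tz":0.2,"rx":0,"ry":0,"rz":0},
    {"tx":0,"ty":0,"tz":0.3,"rx":0,"ry":0,"rz":0},
    {"tx":0,"ty":0,"tz":0.3,"rx":0,"ry":0,"rz":0}
  ]
}}

```text
time: 17.77
position: [0.5213, 0.3091, 0.0277]
tool_rot: [0.079, 0.997, 0.0, 0.001]
ft_force: [-0.1, 0.7, -5.0]
grip_width: 0.0485
```

{"api": "send_rows", "payload": {
  "deltas": [
    {"tx":0,"ty":0,"tz":0.1,"rx":0,"ry":0,"rz":0},
    {"tx":0,"ty":0,"tz":0.15,"rx":0,"ry":0,"rz":0},
    {"tx":0,"ty":0,"tz":0.15,"rx":0,"ry":0,"rz":0}
  ]
}}

```text
time: 18.02
position: [0.5211, 0.3093, 0.0262]
tool_rot: [0.079, 0.997, 0.0, 0.001]
ft_force: [-0.1, -0.4, -3.8]
grip_width: 0.0492
```

{"api": "send_rows", "payload": {
  "deltas": [
    {"tx":0,"ty":0,"tz":0,"rx":0,"ry":0,"rz":0},
    {"tx":0,"ty":0,"tz":0,"rx":0,"ry":0,"rz":0},
    {"tx":0,"ty":0,"tz":0,"rx":0,"ry":0,"rz":0},
    {"tx":0,"ty":0,"tz":0,"rx":0,"ry":0,"rz":0},
    {"tx":0,"ty":0,"tz":0,"rx":0,"ry":0,"rz":0}
  ],
  "claw": 8.7
}}

```text
time: 18.43
position: [0.521, 0.3092, 0.026]
tool_rot: [0.079, 0.997, 0.0, 0.0]
ft_force: [-0.5, 1.0, -1.3]
grip_width: 0.0745
```

{"api": "send_rows", "payload": {
  "deltas": [
    {"tx":0,"ty":0,"tz":-2,"rx":0,"ry":0,"rz":0},
    {"tx":0,"ty":0,"tz":-6,"rx":0,"ry":0,"rz":0},
    {"tx":0,"ty":0,"tz":-10,"rx":0,"ry":0,"rz":0},
    {"tx":0,"ty":0,"tz":-14,"rx":0,"ry":0,"rz":0},
    {"tx":0,"ty":-2,"tz":-17,"rx":0,"ry":0,"rz":0}
  ]
}}

```text
time: 18.85
position: [0.5194, 0.2921, 0.1993]
tool_rot: [0.078, 0.997, 0.002, 0.003]
ft_force: [1.0, -0.3, 0.8]
grip_width: 0.087
```

```bash
python3 plan.py 0.54 0.0 0.2 0; python3 meas.py wrist w6 drip_tray deep_long_box stacking_base
```

```text
t 18.9 pos [0.5194 0.2921 0.1993] yaw -8.91 F [ 1.  -0.3  0.8] w 0.087
tx ty tz [ -6.56 -28.53  -0.16] rows 7.0 rot [ 0.004  0.006 -0.156] rows 1.2
wrist drip_tray 0.88 [272. 159.] 7087 zt 0.0151 rect [520.3 307.7] [ 92.1 186. ] 81.1
wrist deep_long_box 0.67 [300. 199.] 8724 zt 0.0608 rect [521.9 307.4] [ 48.1 145.4] 80.5
wrist stacking_base 0.61 [ 99. 221.] 8382 zt 0.0118 rect [531.7  94.3] [152.5  71.2] 10.1
```

View pics/w6.png

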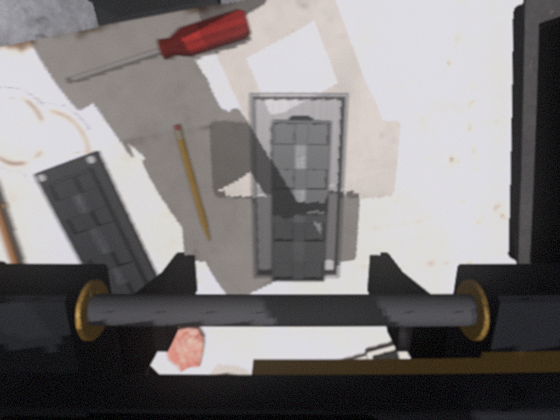

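```bash
python3 - <<'E'
import numpy as np
for n in ["scene","side"]:
    d=np.load(n+"0.npz");P=d["P"];c=d["col"].astype(int)
    m=(c[...,0]>70)&(c[...,1]<45)&(c[...,2]<50)&(P[...,1]<-.2)
    Q=P[m];
    for z in np.arange(0,.9,.06):
        q=Q[(Q[:,2]>z)&(Q[:,2]<z+.06)]
        if len(q)>5: print(n,round(z,2),len(q),np.round(np.median(q,0),3))
E
python3 plan.py 0.532 -0.325 0.26 -10
```

```text
scene 0.0 31 [ 0.598 -0.216  0.012]
scene 0.06 164 [ 0.38  -0.56   0.079]
scene 0.12 53 [ 0.381 -0.576  0.152]
scene 0.18 54 [ 0.381 -0.605  0.21 ]
scene 0.24 69 [ 0.381 -0.635  0.268]
scene 0.3 128 [ 0.381 -0.673  0.327]
side 0.06 92 [ 0.384 -0.543  0.091]
side 0.12 107 [ 0.384 -0.574  0.15 ]
side 0.18 103 [ 0.384 -0.604  0.211]
side 0.24 105 [ 0.384 -0.635  0.271]
side 0.3 90 [ 0.384 -0.664  0.327]
t 19.1 pos [0.5177 0.2892 0.1966] yaw -9.09 F [-0.3  0.1 -0.3] w 0.0873
tx ty tz [-11.12 -60.41  -6.39] rows 14.8 rot [0.001 0.002 0.016] rows 0.1
```

{"api": "send_rows", "payload": {
  "deltas": [
    {"tx":-0.7,"ty":-4,"tz":-1,"rx":0,"ry":0,"rz":0},
    {"tx":-1.4,"ty":-8,"tz":-2,"rx":0,"ry":0,"rz":0},
    {"tx":-2.1,"ty":-12,"tz":-3,"rx":0,"ry":0,"rz":0},
    {"tx":-2.8,"ty":-16,"tz":-4,"rx":0,"ry":0,"rz":0},
    {"tx":-3.5,"ty":-20,"tz":-4,"rx":0,"ry":0,"rz":0}
  ]
}}

```text
time: 19.47
position: [0.5205, 0.0852, 0.2352]
tool_rot: [0.078, 0.997, 0.0, -0.0]
ft_force: [0.8, 0.2, 0.3]
grip_width: 0.0867
```

{"api": "send_rows", "payload": {
  "deltas": [
    {"tx":-0.7,"ty":-4,"tz":0,"rx":0,"ry":0,"rz":0},
    {"tx":-1.4,"ty":-8,"tz":0,"rx":0,"ry":0,"rz":0},
    {"tx":-2.1,"ty":-12,"tz":0,"rx":0,"ry":0,"rz":0},
    {"tx":-2.8,"ty":-16,"tz":0,"rx":0,"ry":0,"rz":0},
    {"tx":-3.5,"ty":-20,"tz":0,"rx":0,"ry":0,"rz":0}
  ]
}}

```text
time: 19.88
position: [0.5225, -0.1178, 0.2333]
tool_rot: [0.079, 0.997, 0.001, -0.002]
ft_force: [0.8, 0.8, -0.3]
grip_width: 0.0874
```

{"api": "send_rows", "payload": {
  "deltas": [
    {"tx":-0.7,"ty":-4,"tz":0,"rx":0,"ry":0,"rz":0},
    {"tx":-1.4,"ty":-8,"tz":0,"rx":0,"ry":0,"rz":0},
    {"tx":-2.1,"ty":-12,"tz":0,"rx":0,"ry":0,"rz":0},
    {"tx":-2.8,"ty":-16,"tz":0,"rx":0,"ry":0,"rz":0},
    {"tx":-3.2,"ty":-18.5,"tz":0,"rx":0,"ry":0,"rz":0}
  ]
}}

```text
time: 20.3
position: [0.5256, -0.308, 0.2329]
tool_rot: [0.08, 0.997, 0.0, -0.001]
ft_force: [-0.4, 0.8, 0.9]
grip_width: 0.0871
```

```bash
python3 plan.py 0.532 -0.325 0.2 -10
```

```text
t 20.3 pos [ 0.5256 -0.308   0.2329] yaw -9.17 F [-0.4  0.8  0.9] w 0.0871
tx ty tz [-0.91 -1.58  3.29] rows 0.9 rot [ 0.001 -0.003  0.015] rows 0.1
```

{"api": "send_rows", "payload": {
  "deltas": [
    {"tx":-0.5,"ty":-0.8,"tz":1.5,"rx":0,"ry":0,"rz":0.01},
    {"tx":-0.9,"ty":-1.5,"tz":3.3,"rx":0,"ry":0,"rz":0.015},
    {"tx":-0.9,"ty":-1.5,"tz":3.3,"rx":0,"ry":0,"rz":0.015},
    {"tx":-0.9,"ty":-1.5,"tz":3.3,"rx":0,"ry":0,"rz":0.015},
    {"tx":-0.9,"ty":-1.5,"tz":3.3,"rx":0,"ry":0,"rz":0.015}
  ]
}}

```text
time: 20.72
position: [0.5325, -0.3196, 0.2017]
tool_rot: [0.086, 0.996, 0.001, -0.001]
ft_force: [-0.0, -0.6, 0.0]
grip_width: 0.0867
```

```bash
python3 meas.py wrist w7 shallow_long_box; python3 plan.py 0.532 -0.325 0.018 -10
```

```text
wrist shallow_long_box 0.61 [276. 196.] 7577 zt 0.0419 rect [ 533.7 -325.5] [ 48.1 144.6] 80.6
t 20.8 pos [ 0.5332 -0.3199  0.203 ] yaw -9.83 F [ 0.1 -0.4 -0.2] w 0.0869
tx ty tz [ 0.03 -0.53 18.5 ] rows 4.4 rot [-0.     0.     0.003] rows 0.0
```

View pics/w7.png

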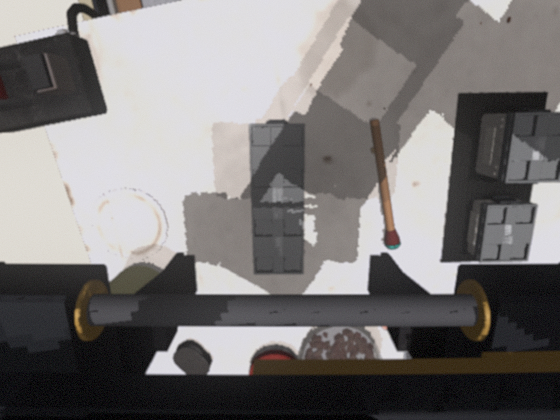

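{"api": "send_rows", "payload": {
  "deltas": [
    {"tx":0,"ty":-0.55,"tz":3,"rx":0,"ry":0,"rz":-0.003},
    {"tx":0,"ty":-0.55,"tz":7,"rx":0,"ry":0,"rz":-0.006},
    {"tx":0,"ty":-0.55,"tz":11,"rx":0,"ry":0,"rz":-0.006},
    {"tx":0,"ty":-0.55,"tz":15,"rx":0,"ry":0,"rz":-0.006},
    {"tx":0,"ty":-0.55,"tz":16.5,"rx":0,"ry":0,"rz":-0.006}
  ]
}}

```text
time: 21.23
position: [0.5298, -0.3233, 0.0335]
tool_rot: [0.083, 0.997, 0.002, -0.003]
ft_force: [-1.2, 0.8, 0.3]
grip_width: 0.087
```

{"api": "send_rows", "payload": {
  "deltas": [
    {"tx":0,"ty":0,"tz":0.8,"rx":0,"ry":0,"rz":0},
    {"tx":0,"ty":0,"tz":1.6,"rx":0,"ry":0,"rz":0},
    {"tx":0,"ty":0,"tz":1.9,"rx":0,"ry":0,"rz":0},
    {"tx":0,"ty":0,"tz":1.9,"rx":0,"ry":0,"rz":0},
    {"tx":0,"ty":0,"tz":1.9,"rx":0,"ry":0,"rz":0}
  ]
}}

```text
time: 21.65
position: [0.5329, -0.3268, 0.0201]
tool_rot: [0.083, 0.997, -0.001, 0.001]
ft_force: [-0.1, -0.4, 0.2]
grip_width: 0.0872
```

```bash
python3 plan.py 0.5335 -0.3255 0.018 -9.5
```

```text
t 21.6 pos [ 0.5329 -0.3268  0.0201] yaw -9.54 F [-0.1 -0.4  0.2] w 0.0872
tx ty tz [-0.04  0.14  0.21] rows 0.1 rot [-0.002  0.003 -0.001] rows 0.0
```

{"api": "send_rows", "payload": {
  "deltas": [
    {"tx":0,"ty":0.1,"tz":0.2,"rx":0,"ry":0,"rz":0},
    {"tx":0,"ty":0.1,"tz":0.2,"rx":0,"ry":0,"rz":0},
    {"tx":0,"ty":0.1,"tz":0.2,"rx":0,"ry":0,"rz":0},
    {"tx":0,"ty":0.1,"tz":0.2,"rx":0,"ry":0,"rz":0},
    {"tx":0,"ty":0.1,"tz":0.2,"rx":0,"ry":0,"rz":0}
  ],
  "claw": 4,
  "squeeze": 40
}}

```text
time: 22.07
position: [0.5321, -0.3252, 0.0168]
tool_rot: [0.083, 0.997, -0.0, 0.0]
ft_force: [-0.2, 0.5, -0.6]
grip_width: 0.0611
```

{"api": "send_rows", "payload": {
  "deltas": [
    {"tx":0,"ty":0,"tz":0,"rx":0,"ry":0,"rz":0},
    {"tx":0,"ty":0,"tz":0,"rx":0,"ry":0,"rz":0},
    {"tx":0,"ty":0,"tz":0,"rx":0,"ry":0,"rz":0},
    {"tx":0,"ty":0,"tz":0,"rx":0,"ry":0,"rz":0}
  ]
}}

```text
time: 22.4
position: [0.532, -0.3248, 0.0166]
tool_rot: [0.083, 0.997, 0.0, -0.0]
ft_force: [0.7, 2.0, 1.4]
grip_width: 0.0495
```

{"api": "send_rows", "payload": {
  "deltas": [
    {"tx":0,"ty":0,"tz":-1,"rx":0,"ry":0,"rz":0},
    {"tx":0,"ty":0,"tz":-3.5,"rx":0,"ry":0,"rz":0},
    {"tx":0,"ty":0,"tz":-7,"rx":0,"ry":0,"rz":0},
    {"tx":0,"ty":0,"tz":-11,"rx":0,"ry":0,"rz":0},
    {"tx":0,"ty":0,"tz":-15,"rx":0,"ry":0,"rz":0}
  ]
}}

```text
time: 22.82
position: [0.531, -0.3246, 0.1673]
tool_rot: [0.083, 0.997, 0.001, -0.001]
ft_force: [1.1, -1.1, -2.7]
grip_width: 0.0497
```

```bash
python3 plan.py 0.5393 0.0945 0.17 10
```

```text
t 22.8 pos [ 0.531  -0.3246  0.1673] yaw -9.55 F [ 1.1 -1.1 -2.7] w 0.0497
tx ty tz [ 6.14 41.46 -0.2 ] rows 10.1 rot [ 0.002 -0.002 -0.341] rows 2.7
```

{"api": "send_rows", "payload": {
  "deltas": [
    {"tx":0.4,"ty":3,"tz":0,"rx":0,"ry":0,"rz":0},
    {"tx":1.0,"ty":7,"tz":0,"rx":0,"ry":0,"rz":0},
    {"tx":1.6,"ty":11,"tz":0,"rx":0,"ry":0,"rz":0},
    {"tx":2.2,"ty":15,"tz":0,"rx":0,"ry":0,"rz":0},
    {"tx":2.8,"ty":19,"tz":0,"rx":0,"ry":0,"rz":0}
  ]
}}

```text
time: 23.23
position: [0.5351, -0.1316, 0.1668]
tool_rot: [0.084, 0.996, -0.0, -0.0]
ft_force: [0.6, 0.3, -2.1]
grip_width: 0.0497
```

{"api": "send_rows", "payload": {
  "deltas": [
    {"tx":0.6,"ty":4,"tz":0,"rx":0,"ry":0,"rz":-0.07},
    {"tx":1.2,"ty":8,"tz":0,"rx":0,"ry":0,"rz":-0.15},
    {"tx":1.8,"ty":12,"tz":0,"rx":0,"ry":0,"rz":-0.25},
    {"tx":2.4,"ty":16,"tz":0,"rx":0,"ry":0,"rz":-0.34},
    {"tx":3.0,"ty":19,"tz":0,"rx":0,"ry":0,"rz":-0.341}
  ]
}}

```text
time: 23.65
position: [0.5372, 0.0621, 0.1668]
tool_rot: [-0.089, 0.996, 0.0, -0.0]
ft_force: [0.5, -0.3, -3.3]
grip_width: 0.0494
```

```bash
python3 plan.py 0.5393 0.0945 0.10 10
```

```text
t 23.6 pos [0.5372 0.0621 0.1668] yaw 10.23 F [ 0.5 -0.3 -3.3] w 0.0494
tx ty tz [-0.78  3.15  6.68] rows 1.8 rot [ 0.    -0.     0.004] rows 0.0
```

{"api": "send_rows", "payload": {
  "deltas": [
    {"tx":-0.4,"ty":1.5,"tz":1,"rx":0,"ry":0,"rz":0.002},
    {"tx":-0.7,"ty":3,"tz":3,"rx":0,"ry":0,"rz":0.004},
    {"tx":-0.7,"ty":3,"tz":5,"rx":0,"ry":0,"rz":0.004},
    {"tx":-0.7,"ty":3,"tz":6,"rx":0,"ry":0,"rz":0.004},
    {"tx":-0.7,"ty":3,"tz":6,"rx":0,"ry":0,"rz":0.004}
  ]
}}

```text
time: 24.07
position: [0.5375, 0.09, 0.1045]
tool_rot: [-0.085, 0.996, 0.0, -0.003]
ft_force: [-0.8, 0.7, -3.5]
grip_width: 0.0497
```

{"api": "send_rows", "payload": {
  "deltas": [
    {"tx":0,"ty":0,"tz":0,"rx":0,"ry":0,"rz":0},
    {"tx":0,"ty":0,"tz":0,"rx":0,"ry":0,"rz":0}
  ]
}}

```text
time: 24.23
position: [0.5405, 0.0893, 0.1074]
tool_rot: [-0.085, 0.996, -0.0, 0.001]
ft_force: [0.1, 0.2, -2.2]
grip_width: 0.0495
```

```bash
python3 meas.py wrist w8 shallow_long_box stacking_base; python3 plan.py 0.5393 0.0945 0.03 10; python3 meas.py scene s8 shallow_long_box stacking_base;python3 meas.py side d8 shallow_long_box stacking_base
python3 - <<'E'
import numpy as np
d=np.load("w8.npz");P=d["P"].reshape(-1,3);P=P[~np.isnan(P[:,0])]
a=np.radians(10);u=np.array([np.cos(a),np.sin(a)]);v=np.array([-u[1],u[0]]);c=np.array([.5393,.0945])
s=(P[:,:2]-c)@u*1000;t=(P[:,:2]-c)@v*1000
for zl,zh in [(.10,.135),(.004,.008),(.0105,.0135)]:
    k=(P[:,2]>zl)&(P[:,2]<zh)&(abs(t)<40)&(s>-110)&(s<0)
    print(zl,k.sum(),np.percentile(s[k],[0,1,5]),np.percentile(t[k],[1,50,99]),np.median(P[k,2]))
E
```

```text
wrist shallow_long_box 0.78 [280. 222.] 23155 zt 0.1323 rect [521.6  85.2] [107.3  49.8] 10.1
wrist stacking_base 0.83 [295. 113.] 2067 zt 0.0093 rect [465.   80.9] [17.5 72.3] 9.7
t 24.4 pos [0.5405 0.0894 0.1077] yaw 9.7 F [ 0.4  0.4 -3. ] w 0.05
tx ty tz [0.05 0.53 7.77] rows 1.9 rot [-0.001  0.002 -0.005] rows 0.0
scene shallow_long_box 0.79 [259. 185.] 933 zt 0.131 rect [540.1  86.8] [149.7  53.8] 9.5
scene stacking_base 0.65 [265. 232.] 884 zt 0.0106 rect [536.5  87.7] [162.8  63.3] 9.0
side shallow_long_box 0.69 [282. 208.] 834 zt 0.1365 rect [539.   88.9] [143.9  56.4] 9.1
side stacking_base 0.75 [281. 250.] 805 zt 0.0165 rect [536.7  98.9] [163.7  65.6] 9.9
0.1 21411 [-74.37575169 -72.70202185 -69.52007709] [-36.27952194  -6.26867716  23.85506189] 0.1309543104257769
0.004 1865 [-85.06507595 -84.91201546 -84.17489486] [-35.84879485   1.24375117  35.61728674] 0.004920267002000045
0.0105 78 [-71.93250787 -71.92316591 -71.77286144] [-25.19282927  14.88136013  23.98431603] 0.010962449742826341
```

View pics/w8.png

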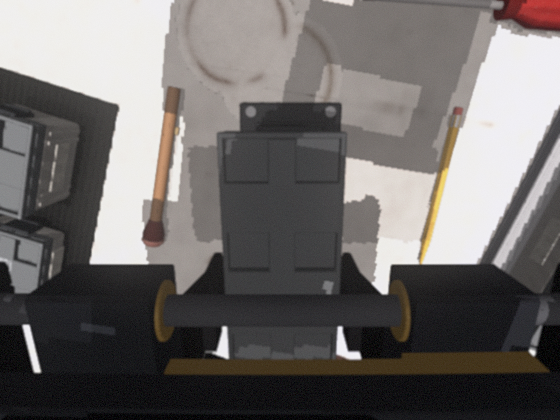

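{"api": "send_rows", "payload": {
  "deltas": [
    {"tx":0.02,"ty":0.3,"tz":1,"rx":0,"ry":0,"rz":-0.005},
    {"tx":0.02,"ty":0.53,"tz":3,"rx":0,"ry":0,"rz":-0.005},
    {"tx":0.02,"ty":0.53,"tz":5,"rx":0,"ry":0,"rz":-0.005},
    {"tx":0.02,"ty":0.53,"tz":6.4,"rx":0,"ry":0,"rz":-0.005},
    {"tx":0.02,"ty":0.53,"tz":6.8,"rx":0,"ry":0,"rz":-0.005}
  ]
}}

```text
time: 25.1
position: [0.5366, 0.0955, 0.0358]
tool_rot: [-0.088, 0.996, 0.0, -0.002]
ft_force: [-0.4, -0.5, -2.4]
grip_width: 0.0494
```

{"api": "send_rows", "payload": {
  "deltas": [
    {"tx":0,"ty":0,"tz":0,"rx":0,"ry":0,"rz":0},
    {"tx":0,"ty":0,"tz":0,"rx":0,"ry":0,"rz":0},
    {"tx":0,"ty":0,"tz":0,"rx":0,"ry":0,"rz":0}
  ]
}}

```text
time: 25.35
position: [0.5393, 0.0952, 0.0392]
tool_rot: [-0.088, 0.996, -0.0, 0.001]
ft_force: [0.2, -0.0, -2.2]
grip_width: 0.0494
```

```bash
python3 plan.py 0.5393 0.0945 0.0236 10
```

```text
t 25.4 pos [0.5393 0.0952 0.0392] yaw 10.05 F [ 0.2 -0.  -2.2] w 0.0494
tx ty tz [ 0.02 -0.07  1.56] rows 0.4 rot [-0.     0.002  0.001] rows 0.0
```

{"api": "send_rows", "payload": {
  "deltas": [
    {"tx":0,"ty":-0.05,"tz":0.3,"rx":0,"ry":0,"rz":0},
    {"tx":0,"ty":-0.05,"tz":0.6,"rx":0,"ry":0,"rz":0},
    {"tx":0,"ty":-0.05,"tz":0.9,"rx":0,"ry":0,"rz":0},
    {"tx":0,"ty":-0.05,"tz":1.2,"rx":0,"ry":0,"rz":0},
    {"tx":0,"ty":-0.05,"tz":1.4,"rx":0,"ry":0,"rz":0}
  ]
}}

```text
time: 25.77
position: [0.5385, 0.0947, 0.0243]
tool_rot: [-0.087, 0.996, 0.0, -0.0]
ft_force: [-0.2, 0.4, -3.1]
grip_width: 0.0495
```

{"api": "send_rows", "payload": {
  "deltas": [
    {"tx":0,"ty":0,"tz":0.1,"rx":0,"ry":0,"rz":0},
    {"tx":0,"ty":0,"tz":0.1,"rx":0,"ry":0,"rz":0},
    {"tx":0,"ty":0,"tz":0.1,"rx":0,"ry":0,"rz":0}
  ]
}}

```text
time: 26.02
position: [0.5385, 0.0947, 0.0236]
tool_rot: [-0.088, 0.996, 0.0, -0.0]
ft_force: [-1.5, -0.9, 0.1]
grip_width: 0.0496
```

{"api": "send_rows", "payload": {
  "deltas": [
    {"tx":0,"ty":0,"tz":0,"rx":0,"ry":0,"rz":0},
    {"tx":0,"ty":0,"tz":0,"rx":0,"ry":0,"rz":0},
    {"tx":0,"ty":0,"tz":0,"rx":0,"ry":0,"rz":0},
    {"tx":0,"ty":0,"tz":0,"rx":0,"ry":0,"rz":0},
    {"tx":0,"ty":0,"tz":0,"rx":0,"ry":0,"rz":0}
  ],
  "claw": 8.7
}}

```text
time: 26.43
position: [0.5389, 0.0947, 0.0237]
tool_rot: [-0.088, 0.996, -0.0, 0.0]
ft_force: [-0.8, 0.3, 0.6]
grip_width: 0.0753
```

{"api": "send_rows", "payload": {
  "deltas": [
    {"tx":0,"ty":0,"tz":-2,"rx":0,"ry":0,"rz":0},
    {"tx":0,"ty":0,"tz":-6,"rx":0,"ry":0,"rz":0},
    {"tx":0,"ty":0,"tz":-10,"rx":0,"ry":0,"rz":0},
    {"tx":0,"ty":0,"tz":-14,"rx":0,"ry":0,"rz":0},
    {"tx":0,"ty":0,"tz":-17,"rx":0,"ry":0,"rz":0}
  ]
}}

```text
time: 26.85
position: [0.5394, 0.0947, 0.1968]
tool_rot: [-0.088, 0.996, -0.0, 0.002]
ft_force: [0.9, 0.1, -0.7]
grip_width: 0.0867
```

{"api": "send_rows", "payload": {
  "deltas": [
    {"tx":0,"ty":0,"tz":0,"rx":0,"ry":0,"rz":0},
    {"tx":0,"ty":0,"tz":0,"rx":0,"ry":0,"rz":0},
    {"tx":0,"ty":0,"tz":0,"rx":0,"ry":0,"rz":0}
  ]
}}

```text
time: 27.1
position: [0.5378, 0.0947, 0.193]
tool_rot: [-0.087, 0.996, 0.0, -0.001]
ft_force: [-0.0, 0.3, -0.5]
grip_width: 0.0871
```

```bash
python3 meas.py wrist w9 shallow_long_box stacking_base deep_small_box shallow_small_box; python3 plan.py 0.5181 -0.0940 0.2 -8.3
python3 - <<'E'
import numpy as np
d=np.load("w9.npz");P=d["P"].reshape(-1,3);P=P[~np.isnan(P[:,0])]
k=(abs(P[:,0]-.539)<.1)&(abs(P[:,1]-.0945)<.05)&(P[:,2]>.045)&(P[:,2]<.06)
c=np.polyfit if 0 else None
A=np.c_[P[k,:2]-[.539,.0945],np.ones(k.sum())]
print(np.linalg.lstsq(A,P[k,2],rcond=None)[0],k.sum())
E
```

```text
wrist shallow_long_box 0.83 [278. 198.] 8308 zt 0.0488 rect [539.5  93.5] [145.8  48.2] 10.2
wrist stacking_base 0.72 [310. 167.] 2821 zt 0.0063 rect [539.9  93.7] [171.1  72.9] 9.6
wrist deep_small_box 0.56 [ 75. 146.] 5973 zt 0.0627 rect [518.5 -94.6] [50.6 61.1] 81.2
wrist shallow_small_box 0.65 [ 72. 226.] 3804 zt 0.0389 rect [ 603.6 -105. ] [49.3 61.2] 81.7
t 27.4 pos [0.5377 0.0947 0.192 ] yaw 10.04 F [-0.  -0.7 -0.2] w 0.0871
tx ty tz [  5.22 -18.24  -0.8 ] rows 4.6 rot [ 0.    -0.003  0.32 ] rows 2.6
[ 0.00053441 -0.00042067  0.04776559] 6071
```

View pics/w9.png

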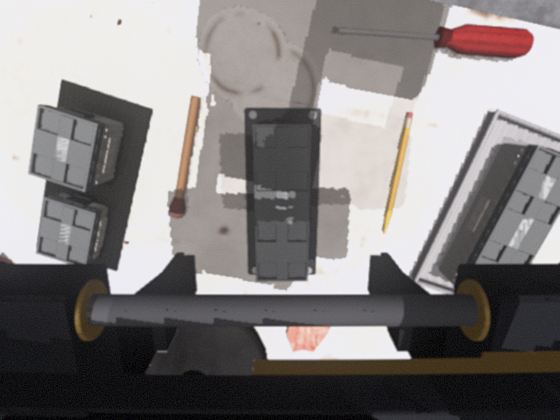

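{"api": "send_rows", "payload": {
  "deltas": [
    {"tx":1.2,"ty":-4,"tz":0,"rx":0,"ry":0,"rz":0.1},
    {"tx":2.3,"ty":-8,"tz":0,"rx":0,"ry":0,"rz":0.2},
    {"tx":3.4,"ty":-12,"tz":0,"rx":0,"ry":0,"rz":0.3},
    {"tx":4.5,"ty":-16,"tz":0,"rx":0,"ry":0,"rz":0.32},
    {"tx":5.2,"ty":-18.1,"tz":0,"rx":0,"ry":0,"rz":0.32}
  ]
}}

```text
time: 27.77
position: [0.5188, -0.0965, 0.1928]
tool_rot: [0.074, 0.997, -0.001, -0.0]
ft_force: [-0.0, -0.4, -0.1]
grip_width: 0.0873
```

{"api": "send_rows", "payload": {
  "deltas": [
    {"tx":0,"ty":0,"tz":2,"rx":0,"ry":0,"rz":0},
    {"tx":0,"ty":0,"tz":4,"rx":0,"ry":0,"rz":0},
    {"tx":0,"ty":0,"tz":5.5,"rx":0,"ry":0,"rz":0},
    {"tx":0,"ty":0,"tz":6,"rx":0,"ry":0,"rz":0},
    {"tx":0,"ty":0,"tz":6,"rx":0,"ry":0,"rz":0}
  ]
}}

```text
time: 28.18
position: [0.5177, -0.0922, 0.1317]
tool_rot: [0.072, 0.997, 0.001, -0.002]
ft_force: [0.1, -0.8, 0.3]
grip_width: 0.0869
```

```bash
python3 plan.py 0.5181 -0.0940 0.0131 -8.3
```

```text
t 28.2 pos [ 0.5177 -0.0922  0.1317] yaw -8.31 F [ 0.1 -0.8  0.3] w 0.0869
tx ty tz [-0.12 -0.18 11.86] rows 2.8 rot [ 0.001 -0.004 -0.   ] rows 0.0
```

{"api": "send_rows", "payload": {
  "deltas": [
    {"tx":0,"ty":-0.15,"tz":3,"rx":0,"ry":0,"rz":0},
    {"tx":0,"ty":-0.15,"tz":7,"rx":0,"ry":0,"rz":0},
    {"tx":0,"ty":-0.15,"tz":9.5,"rx":0,"ry":0,"rz":0},
    {"tx":0,"ty":-0.15,"tz":11,"rx":0,"ry":0,"rz":0},
    {"tx":0,"ty":-0.15,"tz":11.5,"rx":0,"ry":0,"rz":0}
  ]
}}

```text
time: 28.6
position: [0.518, -0.0935, 0.0167]
tool_rot: [0.072, 0.997, 0.001, -0.002]
ft_force: [0.0, -0.4, 1.0]
grip_width: 0.087
```

{"api": "send_rows", "payload": {
  "deltas": [
    {"tx":0,"ty":0,"tz":0.3,"rx":0,"ry":0,"rz":0},
    {"tx":0,"ty":0,"tz":0.3,"rx":0,"ry":0,"rz":0},
    {"tx":0,"ty":0,"tz":0.3,"rx":0,"ry":0,"rz":0}
  ]
}}

```text
time: 28.85
position: [0.5198, -0.0943, 0.0167]
tool_rot: [0.072, 0.997, -0.0, 0.001]
ft_force: [0.3, -0.5, -0.2]
grip_width: 0.0873
```

```bash
python3 plan.py 0.5181 -0.0940 0.0131 -8.3
```

```text
t 28.9 pos [ 0.5198 -0.0943  0.0167] yaw -8.28 F [ 0.3 -0.5 -0.2] w 0.0873
tx ty tz [0.18 0.01 0.36] rows 0.1 rot [-0.001  0.002  0.   ] rows 0.0
```

{"api": "send_rows", "payload": {
  "deltas": [
    {"tx":0.12,"ty":0,"tz":0.3,"rx":0,"ry":0,"rz":0},
    {"tx":0.12,"ty":0,"tz":0.3,"rx":0,"ry":0,"rz":0},
    {"tx":0.12,"ty":0,"tz":0.3,"rx":0,"ry":0,"rz":0}
  ]
}}

```text
time: 29.1
position: [0.5178, -0.094, 0.0132]
tool_rot: [0.072, 0.997, -0.0, 0.0]
ft_force: [-0.3, 0.1, 0.3]
grip_width: 0.0869
```

{"api": "send_rows", "payload": {
  "deltas": [
    {"tx":0,"ty":0,"tz":0,"rx":0,"ry":0,"rz":0},
    {"tx":0,"ty":0,"tz":0,"rx":0,"ry":0,"rz":0},
    {"tx":0,"ty":0,"tz":0,"rx":0,"ry":0,"rz":0},
    {"tx":0,"ty":0,"tz":0,"rx":0,"ry":0,"rz":0},
    {"tx":0,"ty":0,"tz":0,"rx":0,"ry":0,"rz":0}
  ],
  "claw": 4,
  "squeeze": 25
}}

```text
time: 29.52
position: [0.5176, -0.0939, 0.0126]
tool_rot: [0.072, 0.997, 0.0, -0.0]
ft_force: [0.7, 0.8, -0.1]
grip_width: 0.0616
```

{"api": "send_rows", "payload": {
  "deltas": [
    {"tx":0,"ty":0,"tz":0,"rx":0,"ry":0,"rz":0},
    {"tx":0,"ty":0,"tz":0,"rx":0,"ry":0,"rz":0},
    {"tx":0,"ty":0,"tz":0,"rx":0,"ry":0,"rz":0},
    {"tx":0,"ty":0,"tz":0,"rx":0,"ry":0,"rz":0}
  ]
}}

```text
time: 29.85
position: [0.5176, -0.0939, 0.0125]
tool_rot: [0.072, 0.997, 0.0, -0.0]
ft_force: [0.1, 0.4, -1.0]
grip_width: 0.0494
```

{"api": "send_rows", "payload": {
  "deltas": [
    {"tx":0,"ty":0,"tz":-1,"rx":0,"ry":0,"rz":0},
    {"tx":0,"ty":0,"tz":-3.5,"rx":0,"ry":0,"rz":0},
    {"tx":0,"ty":0,"tz":-7,"rx":0,"ry":0,"rz":0},
    {"tx":0,"ty":0,"tz":-10,"rx":0,"ry":0,"rz":0},
    {"tx":0,"ty":0,"tz":-12,"rx":0,"ry":0,"rz":0}
  ]
}}

```text
time: 30.27
position: [0.5182, -0.0941, 0.1356]
tool_rot: [0.072, 0.997, -0.0, 0.001]
ft_force: [0.6, 0.0, -1.7]
grip_width: 0.0496
```

```bash
python3 plan.py 0.4968 0.0872 0.12 10
```

```text
t 30.3 pos [ 0.5182 -0.0941  0.1356] yaw -8.29 F [ 0.6  0.  -1.7] w 0.0496
tx ty tz [ 4.74 17.64  1.53] rows 4.4 rot [-0.001  0.003 -0.319] rows 2.6
```

{"api": "send_rows", "payload": {
  "deltas": [
    {"tx":0.8,"ty":3,"tz":0,"rx":0,"ry":0,"rz":-0.06},
    {"tx":1.8,"ty":7,"tz":0,"rx":0,"ry":0,"rz":-0.16},
    {"tx":2.9,"ty":11,"tz":0,"rx":0,"ry":0,"rz":-0.26},
    {"tx":4.0,"ty":15,"tz":0,"rx":0,"ry":0,"rz":-0.319},
    {"tx":4.7,"ty":17.4,"tz":0,"rx":0,"ry":0,"rz":-0.319}
  ]
}}

```text
time: 30.68
position: [0.4942, 0.0883, 0.1331]
tool_rot: [-0.089, 0.996, 0.001, -0.001]
ft_force: [0.7, -1.4, -2.2]
grip_width: 0.0497
```

{"api": "send_rows", "payload": {
  "deltas": [
    {"tx":0,"ty":0,"tz":1,"rx":0,"ry":0,"rz":0},
    {"tx":0,"ty":0,"tz":3,"rx":0,"ry":0,"rz":0},
    {"tx":0,"ty":0,"tz":4.5,"rx":0,"ry":0,"rz":0},
    {"tx":0,"ty":0,"tz":5,"rx":0,"ry":0,"rz":0},
    {"tx":0,"ty":0,"tz":5,"rx":0,"ry":0,"rz":0}
  ]
}}

```text
time: 31.1
position: [0.4951, 0.0846, 0.0815]
tool_rot: [-0.087, 0.996, 0.0, -0.002]
ft_force: [-0.0, 0.1, -2.5]
grip_width: 0.0503
```

{"api": "send_rows", "payload": {
  "deltas": [
    {"tx":0,"ty":0,"tz":0,"rx":0,"ry":0,"rz":0},
    {"tx":0,"ty":0,"tz":0,"rx":0,"ry":0,"rz":0},
    {"tx":0,"ty":0,"tz":0,"rx":0,"ry":0,"rz":0}
  ]
}}

```text
time: 31.35
position: [0.4969, 0.0847, 0.0834]
tool_rot: [-0.087, 0.996, -0.0, 0.001]
ft_force: [0.7, 0.1, -1.3]
grip_width: 0.05
```

```bash
python3 plan.py 0.4965 0.0872 0.0535 10
```

```text
t 31.4 pos [0.4969 0.0847 0.0834] yaw 9.95 F [ 0.7  0.1 -1.3] w 0.05
tx ty tz [0.   0.26 2.99] rows 0.7 rot [-0.     0.002 -0.001] rows 0.0
```

{"api": "send_rows", "payload": {
  "deltas": [
    {"tx":0,"ty":0.26,"tz":0.8,"rx":0,"ry":0,"rz":0},
    {"tx":0,"ty":0.26,"tz":1.5,"rx":0,"ry":0,"rz":0},
    {"tx":0,"ty":0.26,"tz":1.8,"rx":0,"ry":0,"rz":0},
    {"tx":0,"ty":0.26,"tz":2.0,"rx":0,"ry":0,"rz":0},
    {"tx":0,"ty":0.26,"tz":2.0,"rx":0,"ry":0,"rz":0}
  ]
}}

```text
time: 31.77
position: [0.4953, 0.0876, 0.0619]
tool_rot: [-0.087, 0.996, 0.0, -0.001]
ft_force: [-0.2, -0.1, -2.4]
grip_width: 0.0498
```

```bash
python3 plan.py 0.4965 0.0872 0.0535 10; python3 meas.py scene s10 deep_small_box shallow_long_box;python3 plan.py 0.4965 0.0872 0.0535 10
```

```text
t 31.8 pos [0.4953 0.0876 0.0619] yaw 9.99 F [-0.2 -0.1 -2.4] w 0.0498
tx ty tz [-0.11 -0.07  0.84] rows 0.2 rot [ 0.    -0.001 -0.   ] rows 0.0
scene deep_small_box 0.76 [243. 204.] 392 zt 0.11 rect [477.1  83.5] [25.8 51.7] 14.3
scene shallow_long_box 0.6 [267. 221.] 1016 zt 0.047 rect [539.   92.6] [149.2  54.4] 11.0
t 31.9 pos [0.4958 0.0876 0.0625] yaw 9.99 F [ 0.1  0.1 -1.8] w 0.0499
tx ty tz [-0.06 -0.05  0.9 ] rows 0.2 rot [-0.  0. -0.] rows 0.0
```

{"api": "send_rows", "payload": {
  "deltas": [
    {"tx":-0.05,"ty":-0.04,"tz":0.2,"rx":0,"ry":0,"rz":0},
    {"tx":-0.05,"ty":-0.04,"tz":0.4,"rx":0,"ry":0,"rz":0},
    {"tx":-0.05,"ty":-0.04,"tz":0.6,"rx":0,"ry":0,"rz":0},
    {"tx":-0.05,"ty":-0.04,"tz":0.8,"rx":0,"ry":0,"rz":0},
    {"tx":-0.05,"ty":-0.04,"tz":0.85,"rx":0,"ry":0,"rz":0}
  ]
}}

```text
time: 32.33
position: [0.4961, 0.0873, 0.0537]
tool_rot: [-0.087, 0.996, 0.0, -0.0]
ft_force: [1.9, -0.9, -2.0]
grip_width: 0.0495
```

{"api": "send_rows", "payload": {
  "deltas": [
    {"tx":0,"ty":0,"tz":0.05,"rx":0,"ry":0,"rz":0},
    {"tx":0,"ty":0,"tz":0.05,"rx":0,"ry":0,"rz":0},
    {"tx":0,"ty":0,"tz":0.05,"rx":0,"ry":0,"rz":0}
  ]
}}

```text
time: 32.58
position: [0.4963, 0.0873, 0.0536]
tool_rot: [-0.087, 0.996, -0.0, 0.0]
ft_force: [0.4, 0.1, -3.2]
grip_width: 0.0496
```

{"api": "send_rows", "payload": {
  "deltas": [
    {"tx":0,"ty":0,"tz":0,"rx":0,"ry":0,"rz":0},
    {"tx":0,"ty":0,"tz":0,"rx":0,"ry":0,"rz":0},
    {"tx":0,"ty":0,"tz":0,"rx":0,"ry":0,"rz":0},
    {"tx":0,"ty":0,"tz":0,"rx":0,"ry":0,"rz":0},
    {"tx":0,"ty":0,"tz":0,"rx":0,"ry":0,"rz":0}
  ],
  "claw": 8.7
}}

```text
time: 33.0
position: [0.4964, 0.0873, 0.0537]
tool_rot: [-0.087, 0.996, -0.0, 0.0]
ft_force: [0.2, 0.9, -0.7]
grip_width: 0.0758
```

{"api": "send_rows", "payload": {
  "deltas": [
    {"tx":0,"ty":0,"tz":-2,"rx":0,"ry":0,"rz":0},
    {"tx":0,"ty":0,"tz":-6,"rx":0,"ry":0,"rz":0},
    {"tx":0,"ty":0,"tz":-10,"rx":0,"ry":0,"rz":0},
    {"tx":-1,"ty":0,"tz":-13,"rx":0,"ry":0,"rz":0},
    {"tx":-4,"ty":0,"tz":-15,"rx":0,"ry":0,"rz":0}
  ]
}}

```text
time: 33.42
position: [0.5326, 0.0943, 0.2067]
tool_rot: [-0.087, 0.996, -0.0, -0.001]
ft_force: [0.8, 0.1, -0.4]
grip_width: 0.0868
```

```bash
python3 meas.py wrist w11 deep_small_box shallow_long_box; python3 plan.py 0.6035 -0.1049 0.2 -8.3
```

```text
wrist deep_small_box 0.62 [281. 172.] 5157 zt 0.1037 rect [497.1  86.2] [61.7 49.1] 9.4
t 33.6 pos [0.539  0.0943 0.206 ] yaw 10.0 F [ 0.9 -0.  -0. ] w 0.087
tx ty tz [ -2.89 -20.73   0.66] rows 5.0 rot [-0.     0.008  0.319] rows 2.6
```

View pics/w11.png

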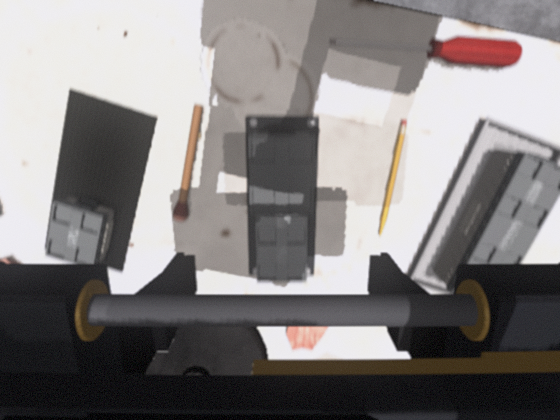

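{"api": "send_rows", "payload": {
  "deltas": [
    {"tx":-0.6,"ty":-4,"tz":0,"rx":0,"ry":0,"rz":0.1},
    {"tx":-1.2,"ty":-8,"tz":0,"rx":0,"ry":0,"rz":0.2},
    {"tx":-1.8,"ty":-12,"tz":0,"rx":0,"ry":0,"rz":0.3},
    {"tx":-2.4,"ty":-16,"tz":0,"rx":0,"ry":0,"rz":0.319},
    {"tx":-2.8,"ty":-19.5,"tz":0.5,"rx":0,"ry":0,"rz":0.319}
  ]
}}

```text
time: 33.98
position: [0.5966, -0.095, 0.1977]
tool_rot: [0.073, 0.997, 0.0, -0.001]
ft_force: [0.7, -0.4, 0.8]
grip_width: 0.087
```

```bash
python3 plan.py 0.6035 -0.1049 0.1 -8.3
```

```text
t 34.0 pos [ 0.5966 -0.095   0.1977] yaw -8.36 F [ 0.7 -0.4  0.8] w 0.087
tx ty tz [-0.84 -0.88  9.77] rows 2.4 rot [-0.    -0.001 -0.001] rows 0.0
```

{"api": "send_rows", "payload": {
  "deltas": [
    {"tx":-0.5,"ty":-0.7,"tz":2,"rx":0,"ry":0,"rz":0},
    {"tx":-0.7,"ty":-0.85,"tz":6,"rx":0,"ry":0,"rz":0},
    {"tx":-0.7,"ty":-0.85,"tz":9,"rx":0,"ry":0,"rz":0},
    {"tx":-0.7,"ty":-0.85,"tz":10,"rx":0,"ry":0,"rz":0},
    {"tx":-0.7,"ty":-0.85,"tz":10,"rx":0,"ry":0,"rz":0}
  ]
}}

```text
time: 34.4
position: [0.5987, -0.1012, 0.0944]
tool_rot: [0.073, 0.997, 0.001, -0.005]
ft_force: [-0.5, 0.9, 0.0]
grip_width: 0.0869
```

{"api": "send_rows", "payload": {
  "deltas": [
    {"tx":0,"ty":0,"tz":1,"rx":0,"ry":0,"rz":0},
    {"tx":0,"ty":0,"tz":3.5,"rx":0,"ry":0,"rz":0},
    {"tx":0,"ty":0,"tz":5,"rx":0,"ry":0,"rz":0},
    {"tx":0,"ty":0,"tz":5,"rx":0,"ry":0,"rz":0},
    {"tx":0,"ty":0,"tz":5,"rx":0,"ry":0,"rz":0}
  ]
}}

```text
time: 34.82
position: [0.6032, -0.1021, 0.0493]
tool_rot: [0.072, 0.997, -0.0, 0.0]
ft_force: [-0.2, -0.3, 0.5]
grip_width: 0.0871
```

```bash
python3 plan.py 0.6035 -0.1049 0.0112 -8.3
```

```text
t 34.8 pos [ 0.6032 -0.1021  0.0493] yaw -8.26 F [-0.2 -0.3  0.5] w 0.0871
tx ty tz [-0.07 -0.27  3.81] rows 0.9 rot [-0.     0.001  0.001] rows 0.0
```

{"api": "send_rows", "payload": {
  "deltas": [
    {"tx":0,"ty":-0.25,"tz":1,"rx":0,"ry":0,"rz":0},
    {"tx":0,"ty":-0.25,"tz":2.2,"rx":0,"ry":0,"rz":0},
    {"tx":0,"ty":-0.25,"tz":3.2,"rx":0,"ry":0,"rz":0},
    {"tx":0,"ty":-0.25,"tz":3.7,"rx":0,"ry":0,"rz":0},
    {"tx":0,"ty":-0.25,"tz":3.7,"rx":0,"ry":0,"rz":0}
  ]
}}

```text
time: 35.23
position: [0.6013, -0.1045, 0.0099]
tool_rot: [0.072, 0.997, 0.0, -0.001]
ft_force: [-0.6, 0.0, -0.1]
grip_width: 0.0872
```

{"api": "send_rows", "payload": {
  "deltas": [
    {"tx":0,"ty":0,"tz":0,"rx":0,"ry":0,"rz":0},
    {"tx":0,"ty":0,"tz":0,"rx":0,"ry":0,"rz":0},
    {"tx":0,"ty":0,"tz":0,"rx":0,"ry":0,"rz":0}
  ]
}}

```text
time: 35.48
position: [0.6028, -0.105, 0.0119]
tool_rot: [0.072, 0.997, -0.0, 0.0]
ft_force: [-0.1, -0.5, -1.1]
grip_width: 0.0869
```

```bash
python3 plan.py 0.6035 -0.1049 0.0112 -8.3
```

```text
t 35.5 pos [ 0.6028 -0.105   0.0119] yaw -8.29 F [-0.1 -0.5 -1.1] w 0.0869
tx ty tz [-0.07  0.02  0.07] rows 0.0 rot [-0.     0.001  0.   ] rows 0.0
```

{"api": "send_rows", "payload": {
  "deltas": [
    {"tx":-0.07,"ty":0,"tz":0.06,"rx":0,"ry":0,"rz":0},
    {"tx":-0.07,"ty":0,"tz":0.06,"rx":0,"ry":0,"rz":0},
    {"tx":-0.07,"ty":0,"tz":0.06,"rx":0,"ry":0,"rz":0},
    {"tx":-0.07,"ty":0,"tz":0.06,"rx":0,"ry":0,"rz":0},
    {"tx":-0.07,"ty":0,"tz":0.06,"rx":0,"ry":0,"rz":0}
  ],
  "claw": 4
}}

```text
time: 35.9
position: [0.6031, -0.1049, 0.011]
tool_rot: [0.072, 0.997, -0.0, 0.0]
ft_force: [-0.3, 0.8, -0.1]
grip_width: 0.0616
```

{"api": "send_rows", "payload": {
  "deltas": [
    {"tx":0,"ty":0,"tz":0,"rx":0,"ry":0,"rz":0},
    {"tx":0,"ty":0,"tz":0,"rx":0,"ry":0,"rz":0},
    {"tx":0,"ty":0,"tz":0,"rx":0,"ry":0,"rz":0},
    {"tx":0,"ty":0,"tz":0,"rx":0,"ry":0,"rz":0}
  ]
}}

```text
time: 36.23
position: [0.6031, -0.1049, 0.011]
tool_rot: [0.072, 0.997, 0.0, 0.0]
ft_force: [-0.6, 0.2, 0.8]
grip_width: 0.0494
```

{"api": "send_rows", "payload": {
  "deltas": [
    {"tx":0,"ty":0,"tz":-1,"rx":0,"ry":0,"rz":0},
    {"tx":0,"ty":0,"tz":-3.5,"rx":0,"ry":0,"rz":0},
    {"tx":0,"ty":0,"tz":-7,"rx":0,"ry":0,"rz":0},
    {"tx":0,"ty":0,"tz":-10,"rx":0,"ry":0,"rz":0},
    {"tx":0,"ty":0,"tz":-12,"rx":0,"ry":0,"rz":0}
  ]
}}

```text
time: 36.65
position: [0.6042, -0.1053, 0.1345]
tool_rot: [0.072, 0.997, -0.001, 0.002]
ft_force: [0.2, -0.2, -1.1]
grip_width: 0.0499
```

```bash
python3 plan.py 0.5815 0.1018 0.12 10
```

```text
t 36.6 pos [ 0.6042 -0.1053  0.1345] yaw -8.29 F [ 0.2 -0.2 -1.1] w 0.0499
tx ty tz [ 5.24 20.17  1.41] rows 5.0 rot [-0.001  0.004 -0.319] rows 2.6
```

{"api": "send_rows", "payload": {
  "deltas": [
    {"tx":0.8,"ty":3,"tz":0,"rx":0,"ry":0,"rz":-0.06},
    {"tx":1.8,"ty":7,"tz":0,"rx":0,"ry":0,"rz":-0.16},
    {"tx":2.9,"ty":11,"tz":0,"rx":0,"ry":0,"rz":-0.26},
    {"tx":3.9,"ty":15,"tz":0,"rx":0,"ry":0,"rz":-0.319},
    {"tx":4.9,"ty":19,"tz":0,"rx":0,"ry":0,"rz":-0.319}
  ]
}}

```text
time: 37.07
position: [0.5814, 0.0917, 0.1317]
tool_rot: [-0.088, 0.996, -0.0, 0.0]
ft_force: [0.6, 0.0, 0.2]
grip_width: 0.0497
```

```bash
python3 plan.py 0.5813 0.1017 0.08 10
```

```text
t 37.1 pos [0.5814 0.0917 0.1317] yaw 10.05 F [0.6 0.  0.2] w 0.0497
tx ty tz [-0.17  0.99  5.17] rows 1.3 rot [-0.     0.     0.001] rows 0.0
```

{"api": "send_rows", "payload": {
  "deltas": [
    {"tx":-0.1,"ty":0.6,"tz":0.5,"rx":0,"ry":0,"rz":0},
    {"tx":-0.15,"ty":0.95,"tz":2.5,"rx":0,"ry":0,"rz":0},
    {"tx":-0.15,"ty":0.95,"tz":4.5,"rx":0,"ry":0,"rz":0},
    {"tx":-0.15,"ty":0.95,"tz":5,"rx":0,"ry":0,"rz":0},
    {"tx":-0.15,"ty":0.95,"tz":5,"rx":0,"ry":0,"rz":0}
  ]
}}

```text
time: 37.48
position: [0.5803, 0.0996, 0.0797]
tool_rot: [-0.087, 0.996, 0.0, -0.002]
ft_force: [-0.5, -0.1, -1.2]
grip_width: 0.0499
```

{"api": "send_rows", "payload": {
  "deltas": [
    {"tx":0,"ty":0,"tz":0.3,"rx":0,"ry":0,"rz":0},
    {"tx":0,"ty":0,"tz":0.5,"rx":0,"ry":0,"rz":0},
    {"tx":0,"ty":0,"tz":0.5,"rx":0,"ry":0,"rz":0},
    {"tx":0,"ty":0,"tz":0.5,"rx":0,"ry":0,"rz":0}
  ]
}}

```text
time: 37.82
position: [0.5824, 0.0994, 0.0767]
tool_rot: [-0.087, 0.996, -0.0, 0.001]
ft_force: [0.4, 0.1, -1.5]
grip_width: 0.0492
```

```bash
python3 plan.py 0.5813 0.1017 0.052 10
```

```text
t 37.8 pos [0.5824 0.0994 0.0767] yaw 9.95 F [ 0.4  0.1 -1.5] w 0.0492
tx ty tz [0.07 0.25 2.47] rows 0.6 rot [-0.     0.001 -0.001] rows 0.0
```

{"api": "send_rows", "payload": {
  "deltas": [
    {"tx":0.03,"ty":0.25,"tz":0.5,"rx":0,"ry":0,"rz":0},
    {"tx":0.03,"ty":0.25,"tz":1.1,"rx":0,"ry":0,"rz":0},
    {"tx":0.03,"ty":0.25,"tz":1.5,"rx":0,"ry":0,"rz":0},
    {"tx":0.03,"ty":0.25,"tz":1.5,"rx":0,"ry":0,"rz":0},
    {"tx":0.03,"ty":0.25,"tz":1.5,"rx":0,"ry":0,"rz":0}
  ]
}}

```text
time: 38.23
position: [0.5807, 0.1022, 0.0604]
tool_rot: [-0.087, 0.996, 0.0, -0.001]
ft_force: [-0.0, 0.3, -1.1]
grip_width: 0.0494
```

```bash
python3 plan.py 0.5813 0.1017 0.052 10
```

```text
t 38.2 pos [0.5807 0.1022 0.0604] yaw 9.98 F [-0.   0.3 -1.1] w 0.0494
tx ty tz [-0.05 -0.06  0.84] rows 0.2 rot [ 0.    -0.001 -0.   ] rows 0.0
```

{"api": "send_rows", "payload": {
  "deltas": [
    {"tx":-0.02,"ty":-0.04,"tz":0.2,"rx":0,"ry":0,"rz":0},
    {"tx":-0.02,"ty":-0.04,"tz":0.4,"rx":0,"ry":0,"rz":0},
    {"tx":-0.02,"ty":-0.04,"tz":0.6,"rx":0,"ry":0,"rz":0},
    {"tx":-0.02,"ty":-0.04,"tz":0.8,"rx":0,"ry":0,"rz":0},
    {"tx":-0.02,"ty":-0.04,"tz":0.85,"rx":0,"ry":0,"rz":0}
  ]
}}

```text
time: 38.65
position: [0.5812, 0.1018, 0.0521]
tool_rot: [-0.087, 0.996, 0.0, -0.0]
ft_force: [-0.9, -0.4, -1.1]
grip_width: 0.0496
```

{"api": "send_rows", "payload": {
  "deltas": [
    {"tx":0,"ty":0,"tz":0.05,"rx":0,"ry":0,"rz":0},
    {"tx":0,"ty":0,"tz":0.05,"rx":0,"ry":0,"rz":0},
    {"tx":0,"ty":0,"tz":0.05,"rx":0,"ry":0,"rz":0}
  ]
}}

```text
time: 38.9
position: [0.5815, 0.1018, 0.052]
tool_rot: [-0.087, 0.996, -0.0, 0.0]
ft_force: [0.1, -0.6, -0.5]
grip_width: 0.0494
```

Seated depth is reached, so I release, retreat and check.

{"api": "send_rows", "payload": {
  "deltas": [
    {"tx":0,"ty":0,"tz":0,"rx":0,"ry":0,"rz":0},
    {"tx":0,"ty":0,"tz":0,"rx":0,"ry":0,"rz":0},
    {"tx":0,"ty":0,"tz":0,"rx":0,"ry":0,"rz":0},
    {"tx":0,"ty":0,"tz":0,"rx":0,"ry":0,"rz":0},
    {"tx":0,"ty":0,"tz":0,"rx":0,"ry":0,"rz":0}
  ],
  "claw": 8.7
}}

```text
time: 39.32
position: [0.5815, 0.1018, 0.0521]
tool_rot: [-0.087, 0.996, -0.0, 0.0]
ft_force: [0.6, -0.6, 0.3]
grip_width: 0.075
```

{"api": "send_rows", "payload": {
  "deltas": [
    {"tx":0,"ty":0,"tz":-2,"rx":0,"ry":0,"rz":0},
    {"tx":0,"ty":0,"tz":-6,"rx":0,"ry":0,"rz":0},
    {"tx":0,"ty":0,"tz":-10,"rx":0,"ry":0,"rz":0},
    {"tx":0,"ty":0,"tz":-14,"rx":0,"ry":0,"rz":0},
    {"tx":0,"ty":0,"tz":-18,"rx":0,"ry":0,"rz":0}
  ]
}}

```text
time: 39.73
position: [0.5809, 0.1018, 0.2337]
tool_rot: [-0.087, 0.996, 0.0, -0.0]
ft_force: [0.7, 0.2, 0.0]
grip_width: 0.0862
```

{"api": "send_rows", "payload": {
  "deltas": [
    {"tx":0,"ty":0,"tz":0,"rx":0,"ry":0,"rz":0},
    {"tx":0,"ty":0,"tz":0,"rx":0,"ry":0,"rz":0},
    {"tx":0,"ty":0,"tz":0,"rx":0,"ry":0,"rz":0},
    {"tx":0,"ty":0,"tz":0,"rx":0,"ry":0,"rz":0}
  ]
}}

```text
time: 40.07
position: [0.5799, 0.1018, 0.2302]
tool_rot: [-0.087, 0.996, 0.0, -0.002]
ft_force: [0.3, -0.4, 0.2]
grip_width: 0.0867
```

```bash
python3 meas.py wrist w12 deep_small_box shallow_small_box shallow_long_box stacking_base deep_long_box drip_tray; python3 meas.py side d12 deep_small_box shallow_small_box; python3 - <<'E'
import numpy as np
d=np.load("w12.npz");P=d["P"].reshape(-1,3);P=P[~np.isnan(P[:,0])]
for c,z in [((.497,.087),.104),((.5815,.1017),.08),((.539,.0945),.049)]:
    k=(abs(P[:,:2]-c)<.026).all(1)&(abs(P[:,2]-z)<.004)
    A=np.c_[P[k,:2]-c,np.ones(k.sum())];print(np.linalg.lstsq(A,P[k,2],rcond=None)[0],k.sum())
E
```

```text
wrist deep_small_box 0.68 [285. 108.] 4853 zt 0.1038 rect [499.3  87. ] [60.9 49.6] 8.7
wrist shallow_long_box 0.68 [281. 160.] 952 zt 0.049 rect [544.1  93.6] [21.3 48.9] 11.0
wrist stacking_base 0.61 [256. 173.] 556 zt 0.0062 rect [540.7  93.5] [166.7  72. ] 9.6
wrist deep_long_box 0.8 [494. 169.] 10678 zt 0.0607 rect [522.3 307. ] [ 51.1 145.7] 80.5
wrist drip_tray 0.96 [457. 140.] 4822 zt 0.015 rect [520.3 307.3] [ 92.1 186.4] 81.3
side deep_small_box 0.56 [296. 225.] 542 zt 0.1076 rect [493.6  86.9] [56.5 52. ] 9.2
side shallow_small_box 0.97 [259. 228.] 353 zt 0.0838 rect [580.2 100.5] [56.2 53.9] 13.5
[-0.00228469 -0.00048692  0.10273048] 2554
[0.00243451 0.00018553 0.07877945] 1773
[-0.00297335 -0.0013034   0.04780211] 1110
```

View pics/w12.png

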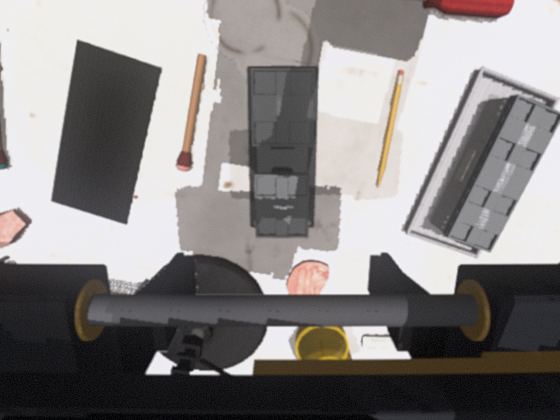

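View pics/d12.png

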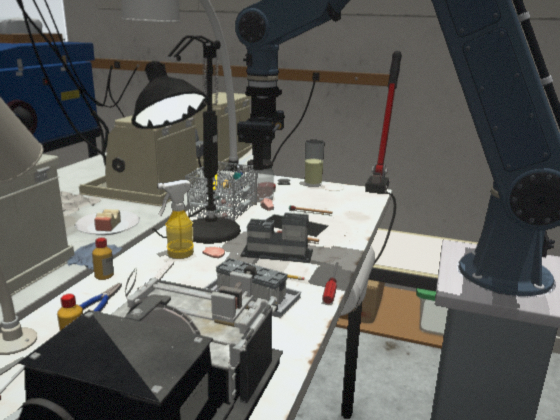

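```bash
python3 -c "
from rig import robot
print(robot.hand_in())"
```

```text
the job is handed in; nothing more can be done
None
```

The job is done and handed in at about 40 s, with the gripper open and clear of everything. I moved the two small boxes to the rubber mat and stood the deep long box lengthwise in the drip tray. I then put the shallow long box on the stacking base and the small boxes back on its lid. The deep small box is over the base's -x end and the shallow small box over the +x end, as they stood at the start.

**Last checks:**

| Item | Measured | Expected |
|---|---|---|
| Shallow long box, lid height | 49 mm | 49 mm |
| Deep small box, top | 104 mm | 104 mm |
| Shallow small box, top | about 79–80 mm | 80 mm |
| Deep long box in tray, top | about 61 mm | 61 mm |

- **Level:** the fitted tilt of the stacked lids was under 0.3°. With the heights above, this means all feet are down in their recesses.
- **Tray:** the deep long box is within about 2 mm of the tray's centre and within 1° of its axis.

**Misses and disagreements:**
- The network did not find the shallow small box in the last wrist picture. The side camera found it, and the wrist camera's depth readings agreed with its height.
- The side camera reads about 4–5 mm higher than the wrist camera. It did so from the start, so I relied on the wrist readings.

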